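# Fit the big cell in the clay scale

## Task

The clay scale needs its battery: take the fatter of the two cells from the tray and tilt it so that its flat end goes into the open bay first, down on the rest and up against the spring contact. Then press the button end down until it lies home in the bay, held level under both side clips. Leave the thin cell, the fired clay ring, the bay cover and the wooden knife where they are.

Things in the scene. Friction and masses are not known exactly. Their poses are not given: they have to be found in the camera images.
- cell_mid (a point): Centre of the fat cell to be fitted (loose, about 140 g): grey cylinder 34 mm in diameter, body 58 mm long, with a button 10 mm in diameter and 3 mm long on one end (61 mm over all). It lies level, 17 mm above the tray floor. Its x axis points from the flat end to the button end.
- cell_flat (a point): Centre of the fat cell's flat end face (29 mm from the centre).
- cell_button (a point): Tip of the fat cell's button (32 mm from the centre).
- thin_cell_mid (a point): Centre of the thin cell, to be left alone: 24 mm in diameter, 46 mm long. It shares the fixed tray with the fat cell, 90 mm to the side of it, either one on either side. The tray floor is 6 mm above the table; each cell lies on it between two 3 mm high ribs that span 29 mm, under its flanks.
- bay (a point): Where the fat cell's centre must end, in the open battery bay on top of the fixed cream bench scale, 55 mm above the table and 25 mm above the scale's deck. x runs along the bay from the spring contact to the fixed contact, z up. The flat end belongs at x = -29 mm, the button tip at +32 mm. The steel weighing plate beside it (+y, from y = 75 mm) lies 14 mm lower than this point.
- rest (a point): Point on the keel, a level strip 14 mm wide (x -29 to +27 mm from the bay point) that carries the underside of the cell, 8 mm above the deck: 23 mm to -x of and 17 mm below the bay point. Here a V, 12 mm along x, 37 mm wide over all and 9 mm high, keeps the flat end centred; beyond it the keel's sides are open. A wall 26 mm higher than this point, 34 mm wide, stands 17 mm to -x, behind the spring.
- fixed_contact (a point): Where the centre of the button's tip ends, 32 mm to +x of the bay point: against a fixed steel leaf 18 mm wide that leans outward, 72 degrees from level, from 1 mm nearer and 8 mm below this point to 7 mm farther and 17 mm above it. It guides the button end in as that is pressed down, which pushes the cell against the spring. The lower edge of the button ends on the leaf.
- spring_contact (a joint): Spring contact at the -x end of the bay: steel plate 18 mm wide, from 12 mm below the bay point up to its height, 2 mm thick, in front of a coil. Value in m: 0 = free, its face at x = -25.5 mm; it grows as the plate is pushed to -x, to 0.010 at most. Push of 1.8 N at 0, plus 0.6 N per mm. It reads 0.0035 with the cell home.
- clip_left (a joint): Sprung steel clip on the +y side of the bay, x = 18 to 30 mm: a 5 mm bar along x at y = 17.6 mm, 7 mm above the bay point (clip top 10 mm above). Value in m: 0 closed, grows as it is pushed to +y, to 0.006; 2 N plus 2 N per mm. A cell laid in flat end first rests on both clips, tilted about 22 degrees; 10 to 20 N on its top near the button spreads them 2 mm until they snap over it.
- clip_right (a joint): The same clip at the -y side, growing as it is pushed to -y.
- ring_mid (a point): Centre of a fired clay ring, 84 mm in diameter, 22 mm high, lying loose beyond the scale; to be left alone.
- cover_mid (a point): Centre of the bay's loose cream cover plate, 100 x 60 x 8 mm, lying on the table beyond the scale, to its right; to be left alone.
- knife_mid (a point): Middle of the handle of a wooden clay knife, 205 mm long, 8 mm high, lying loose beyond the tray; to be left alone.
Not all that is in view belongs to the job. Leave any green or white look-alike of the part that bears cell_mid alone.

How it is judged:
On the way:
1. the flat end is down on the rest against the spring contact while the button end is still up (x of cell_flat in the frame of bay between -0.037 and -0.02 m and y of cell_flat in the frame of bay between -0.005 and 0.005 m and z of cell_flat in the frame of bay below 0.004 m and z of cell_button in the frame of bay above 0.01 m), for 0.1 s.
At the end, for the whole second after the job is handed in: The fat cell lies home in the bay, flat end on the compressed spring contact (by at least 1.5 mm) and button on the fixed contact, both ends within 3 mm of their place lengthwise, to the side and in height, and both side clips closed over it (less than 2 mm open) (x of cell_flat in the frame of bay below -0.026 m and x of cell_button in the frame of bay between 0.029 and 0.035 m and y of cell_flat in the frame of bay between -0.003 and 0.003 m and y of cell_button in the frame of bay between -0.003 and 0.003 m and z of cell_flat in the frame of bay between -0.003 and 0.003 m and z of cell_button in the frame of bay between -0.003 and 0.003 m and value of joint spring_contact above 0.0015 m and value of joint each of clip_left, clip_right below 0.002 m); the robot touches nothing.
It fails at once if the thin cell, the clay ring, the bay cover or the knife is moved by more than 20 mm (distance of any of thin_cell_mid, ring_mid, cover_mid, knife_mid from where it was at the start of the episode above 0.02 m).
It also fails if it takes over 56 s, if anything falls off the work surface, if the arm or the gripper's body presses on something with over 40 N, if the wrist force passes 120 N, or if a joint passes its speed limit or range.

## Robot

A 7-joint arm with a two-finger parallel gripper is mounted at the origin on the work surface. World frame = base frame: x ahead of the robot, y to its left, z up, the work surface at z = 0. Lengths are in m, angles in rad, forces in N, time in s.
With the tool pointing down it reaches from about 0.4 to 0.875 m from the base axis. Payload 19.3 kg.
Tool frame: the origin (TCP) lies between the finger pads; the fingertips stand ahead of it and the grasp point (between the pads) lies 8 mm behind it (bot.tip_extent is the x of the fingertips in the tool frame, in m); x points along the fingers, y is the direction in which the jaws open and shut, and the axes are right-handed (so a half turn about x gives the same grasp; the last joint's range is limited). The gripper opens to 85 mm and grips with 20 to 120 N. Pads are 22 mm wide; open, the fingers measure 114 mm over their backs; the gripper's body (76 mm by 85 mm) begins 54 mm behind the grasp point. The pads swing forward as they close: fully open they stand 13 mm farther back than shut.
Start: joints at [-1.273, 0.521, -0.036, 1.599, 0.021, 1.021, -0.113], TCP at [0.225, 0.583, 0.242] pointing down, gripper open.
Joint ranges: [-2.91, 2.91], [-0.3, 2.13], [-1.5, 1.42], [0.17, 2.43], [-1.26, 4.41], [0.16, 1.93], [-2.52, 2.52]. Speed limits (rad/s): [1.89, 1.89, 2.39, 2.39, 3.01, 3.01, 3.01].

## Interface

Orientations are given as [roll, pitch, yaw] about the fixed x, y, z axes, in that order (R = Rz(yaw) Ry(pitch) Rx(roll)).
In Python, from workcell import observe, grab_frame, camera_info, bot, nets gives the robot as it stands.
- The arm moves only by the tool jog_arm, never from a script. Its argument "commands" is a list of rows, each a list of 6 numbers: the shift along the tool's x, y, z in mm, then the turn, a rotation vector about the tool's x, y, z in rad. A call has 1 to 20 rows; each row shifts and turns the pose as measured when the row begins, along the tool's axes as they then stand; what a row does not reach is not made up. A row lasts 1/10 s, in which the tool goes at most 50 mm and 8.59 degrees, less where a joint would pass 70% of its speed; a pose out of reach is approached as far as the arm can. A call is refused whole if a number of a shift passes 50 or a number of a turn 0.15, either way. A call with a gripper value outside its range is refused whole. "gripper" is the closure in counts, from 0 (fully open) to 255 (shut), set as the call begins (left out, the last holds). The fingers move at their own pace and stop on an object; "newtons" is the grip in N (left out, the last holds). Time passes only in rows, so rows that do not move let the fingers close. It gives the time, the measured TCP pose, the force and the opening at its end, in the units of the state.
- observe(): the state, without advancing time (a new reading comes with each control period).
- grab_frame(name): name is "scene" or "top" or "wrist"; returns the picture (480x640x3 uint8, red, green, blue); there is no depth.
- camera_info(name): a dict with "fov_y" (degrees; the focal length in pixels is half the picture's height over the tangent of half this angle, whatever the lens; pixels are square), "cx", "cy" (the principal point, pixels), "R" (3x3) and "t" (3): a world point X has camera coordinates R X + t; the wrist camera has in their place "tool_from_camera" (4x4, takes a point from camera to tool coordinates, whose origin is the TCP and whose axes are the tool frame's). Camera axes: x right, y down, z forward; pixel columns grow to the right and rows downward; lengths in m; the calibration is good to about 2 mm. The wrist camera is an equidistant fisheye: a pixel r from the principal point sees the ray r / f radians off the axis. A picture is of the moment at which its call begins: read the wrist's pose just before it. camera_info takes no time and is no camera call.
- bot.job_done(): hands the job in, once; it reports no verdict.
Trained networks look in the newest picture that a camera, given by its name, has taken for a name from the list of things; names that differ only in an ending like _2 or _b are one class to them, and where a whole thing is asked for, a point or a joint stands for the part that bears it (a point fixed in the world has none). Each returns a list of dicts, best first, with "p" (0 to 1); they miss things now and then, are a little off and sometimes report something else, mostly with a low value. They report only what shows in the picture. A call takes as long as a camera call. They do not tell look-alikes from the thing itself.
- nets.find_in(camera, name): "rect" ([left, top, right, bottom] in pixels, round what is visible of it).
- nets.silhouettes(camera, name): "mask" (480x640 bool, what is visible of it) and "rect" ([left, top, right, bottom] in pixels, round what is visible of it).
- nets.pinpoint(camera, name): "location" ([column, row] in pixels: a listed point, or the origin of a listed thing).
The state is a dict: "clock": time; "qpos": joint angles; "qd": joint speeds; "joint_efforts": joint torques, N m; "position": TCP position; "tool_rot": TCP orientation; "force": force on the tool from outside, world axes, zero at the start; "moment": the same for the moment, N m; "grip_width": finger opening in m.
Only numpy, scipy, OpenCV 4.12 (cv2) and the standard library are available. Lean on these libraries where they do the work, as an engineer would, in place of code of your own. Each camera call takes 0.05 s, during which the arm holds its last target.

## Working session

There is one attempt and no reset: what is moved stays moved. The work goes in short steps, Python scripts to look and compute and a tool call to move; the robot and the scene stay as the last step left them, time stands still between calls to the robot, and variables do not carry over. Pictures are saved under pics/ and viewed, and the job is handed in when it is done.

Besides the shell and the picture viewer there is one more tool, called after ">>>" as a command line: name --pt "numbers of a row" for each row, then --argument value for the rest. jog_arm: Moves the arm, as the interface text tells. Its arguments: {"type":"object","properties":{"commands":{"type":"array","items":{"type":"array","items":{"type":"number"}}},"gripper":{"type":"number"},"newtons":{"type":"number"}},"required":["commands"]}

```bash
mkdir -p pics; ls; python3 - <<'E'
from workcell import observe, grab_frame, camera_info, bot, nets
import cv2
print(observe()); print(bot.tip_extent)
for n in ("scene","top","wrist"):
    f=grab_frame(n); cv2.imwrite(f"pics/{n}0.png",f[:,:,::-1]); print(n,camera_info(n))
E
```

```text
pics
{'clock': 0.0, 'qpos': array([-1.27319352,  0.5220031 , -0.03634257,  1.60000399,  0.02117478,
        1.02110209, -0.11280587]), 'qd': array([ 0.00029033,  0.00133234, -0.00040847, -0.00123271,  0.00042496,
       -0.00030041, -0.0002774 ]), 'joint_efforts': array([ 1.69064160e-04, -9.27083158e+01,  1.98010504e+00, -3.69931054e+01,
        1.78424874e-02,  8.32770980e-03,  1.03830416e-05]), 'position': array([0.22463056, 0.58288721, 0.24173378]), 'tool_rot': array([-1.52471963,  1.56966355, -1.89253838]), 'force': array([0.85114628, 0.01121969, 0.80635597]), 'moment': array([-0.03588385,  0.02544414, -0.04615728]), 'grip_width': 0.08554903501812755}
0.011
scene {'fov_y': 51.81451609733024, 'cx': 314.11269032234225, 'cy': 235.05024039196033, 'R': array([[-0.88609384,  0.4635046 ,  0.0010924 ],
       [ 0.31656444,  0.60690265, -0.72901038],
       [-0.33856265, -0.64562579, -0.68450177]]), 't': array([ 0.44728831, -0.1809003 ,  1.33780408])}
top {'fov_y': 42.235974052569475, 'cx': 322.30236982736136, 'cy': 236.8750452157367, 'R': array([[ 0.00573601, -0.99998023,  0.00257458],
       [-0.99692453, -0.00591967, -0.07814365],
       [ 0.07815734, -0.00211843, -0.99693879]]), 't': array([0.10820971, 0.57128357, 1.45005576])}
wrist {'fov_y': 65.70646984690485, 'cx': 321.41504091966414, 'cy': 242.3985513470198, 'tool_from_camera': array([[ 1.70721876e-04, -2.88977652e-01,  9.57335828e-01,
        -1.32495244e-01],
       [ 9.99999981e-01, -3.55781065e-05, -1.89069650e-04,
        -4.12395201e-04],
       [ 8.86970997e-05,  9.57335842e-01,  2.88977641e-01,
        -7.39567505e-02],
       [ 0.00000000e+00,  0.00000000e+00,  0.00000000e+00,
         1.00000000e+00]])}
```

View pics/scene0.png

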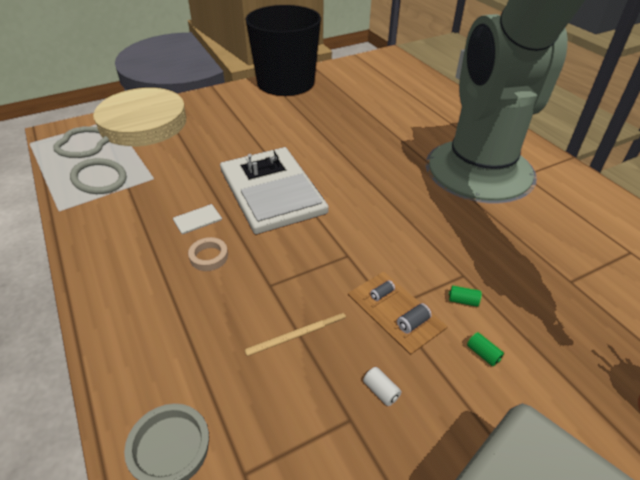

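View pics/top0.png

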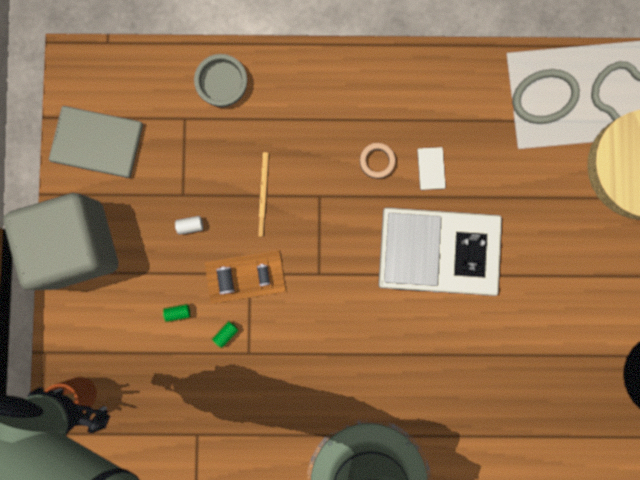

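View pics/wrist0.png

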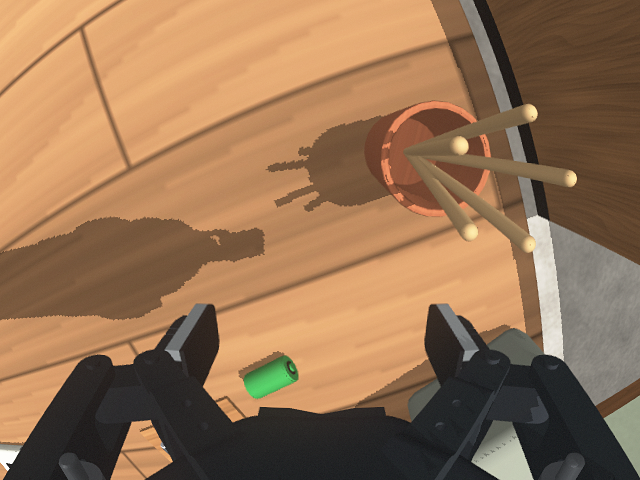

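```bash
cat > h.py <<'E'
from workcell import observe, grab_frame, camera_info, bot, nets
import cv2, numpy as np
from scipy.spatial.transform import Rotation as Ro
def K(ci): 
    f=240/np.tan(np.radians(ci['fov_y']/2)); return f,ci['cx'],ci['cy']
def ray(cam,px,st=None):
    ci=camera_info(cam); f,cx,cy=K(ci); d=np.array([(px[0]-cx)/f,(px[1]-cy)/f])
    if cam=='wrist':
        th=np.hypot(*d); u=d/max(th,1e-9); v=np.array([*(u*np.sin(th)),np.cos(th)])
        T=ci['tool_from_camera']; R=Ro.from_euler('xyz',st['tool_rot']).as_matrix()
        return st['position']+R@T[:3,3], R@T[:3,:3]@v
    v=np.array([*d,1.]); v/=np.linalg.norm(v)
    return -ci['R'].T@ci['t'], ci['R'].T@v
def onz(cam,px,z,st=None):
    o,d=ray(cam,px,st); return o+d*(z-o[2])/d[2]
def tri(rays):
    A=0;b=0
    for o,d in rays:
        P=np.eye(3)-np.outer(d,d); A=A+P; b=b+P@o
    X=np.linalg.solve(A,b); return X,[np.linalg.norm((np.eye(3)-np.outer(d,d))@(X-o)) for o,d in rays]
def proj(cam,X,st=None):
    ci=camera_info(cam); f,cx,cy=K(ci)
    if cam=='wrist':
        T=ci['tool_from_camera']; R=Ro.from_euler('xyz',st['tool_rot']).as_matrix()
        p=T[:3,:3].T@(R.T@(np.asarray(X)-st['position'])-T[:3,3]); r=np.hypot(p[0],p[1]); th=np.arctan2(r,p[2])
        return np.array([cx+f*th*p[0]/r,cy+f*th*p[1]/r])
    p=ci['R']@X+ci['t']; return np.array([cx+f*p[0]/p[2],cy+f*p[1]/p[2]])
E
python3 - <<'E'
from h import *
Z=dict(cell_mid=.023,cell_flat=.023,cell_button=.023,thin_cell_mid=.018,bay=.055,rest=.038,fixed_contact=.055,spring_contact=.05,clip_left=.062,clip_right=.062,ring_mid=.011,cover_mid=.004,knife_mid=.004)
I={}
for c in('top','scene'):
    I[c]=grab_frame(c)
    for n,z in Z.items():
        print(c,n,[(np.round(p['location']),round(p['p'],2),np.round(onz(c,p['location'],z),4)) for p in nets.pinpoint(c,n)[:4]])
def crop(c,x0,y0,x1,y1,s):
    return cv2.resize(I[c][y0:y1,x0:x1,::-1],None,fx=s,fy=s,interpolation=cv2.INTER_CUBIC)
cv2.imwrite('pics/c1.png',crop('top',190,230,300,310,6)); cv2.imwrite('pics/c2.png',crop('scene',340,260,460,360,6))
cv2.imwrite('pics/c3.png',crop('top',370,200,510,300,5)); cv2.imwrite('pics/c4.png',crop('scene',210,140,340,240,6))
print(observe()['clock'])
E
```

```text
top cell_mid [(array([178., 312.]), 0.8, array([0.391 , 0.4483, 0.023 ])), (array([224., 335.]), 0.67, array([0.3389, 0.3408, 0.023 ])), (array([192., 227.]), 0.67, array([0.5932, 0.4193, 0.023 ])), (array([222., 279.]), 0.58, array([0.4702, 0.3464, 0.023 ]))]
top cell_flat [(array([190., 314.]), 0.73, array([0.3881, 0.4206, 0.023 ])), (array([203., 222.]), 0.6, array([0.6033, 0.3937, 0.023 ])), (array([226., 291.]), 0.57, array([0.4411, 0.3384, 0.023 ])), (array([473., 238.]), 0.56, array([ 0.5712, -0.245 ,  0.023 ]))]
top cell_button [(array([175., 228.]), 0.94, array([0.5891, 0.4604, 0.023 ])), (array([163., 314.]), 0.81, array([0.3864, 0.4845, 0.023 ])), (array([221., 272.]), 0.74, array([0.4868, 0.3493, 0.023 ])), (array([233., 324.]), 0.69, array([0.3638, 0.3204, 0.023 ]))]
top thin_cell_mid []
top bay [(array([476., 252.]), 0.96, array([ 0.5349, -0.2446,  0.055 ]))]
top rest [(array([470., 264.]), 0.68, array([ 0.5069, -0.2344,  0.038 ]))]
top fixed_contact [(array([474., 236.]), 0.8, array([ 0.5731, -0.241 ,  0.055 ]))]Traceback (most recent call last):
  File "<stdin>", line 7, in <module>
ValueError: it knows: bay, cell_button, cell_flat, cell_mid, cover_mid, fixed_contact, knife_mid, rest, ring_mid, thin_cell_mid
```

```bash
python3 - <<'E'
import cv2,numpy as np
a=cv2.imread('pics/c1.png');b=cv2.imread('pics/c2.png')
c=cv2.imread('pics/c3.png');d=cv2.imread('pics/c4.png')
def fit(x): return cv2.resize(x,(400,300))
cv2.imwrite('pics/m.png',np.vstack([np.hstack([fit(a),fit(b)]),np.hstack([fit(c),fit(d)])]))
E
```

```text
[ WARN:0@0.012] global loadsave.cpp:275 findDecoder imread_('pics/c1.png'): can't open/read file: check file path/integrity
[ WARN:0@0.012] global loadsave.cpp:275 findDecoder imread_('pics/c2.png'): can't open/read file: check file path/integrity
[ WARN:0@0.012] global loadsave.cpp:275 findDecoder imread_('pics/c3.png'): can't open/read file: check file path/integrity
[ WARN:0@0.012] global loadsave.cpp:275 findDecoder imread_('pics/c4.png'): can't open/read file: check file path/integrity
Traceback (most recent call last):
cv2.error: OpenCV(4.12.0) /io/opencv/modules/imgproc/src/resize.cpp:4208: error: (-215:Assertion failed) !ssize.empty() in function 'resize'
```

```bash
python3 - <<'E'
from h import *
Z=dict(cell_mid=.023,cell_flat=.023,cell_button=.023,bay=.055,rest=.038,fixed_contact=.055)
I={c:grab_frame(c) for c in('top','scene')}
c='scene'
for n,z in Z.items():
    print(c,n,[(np.round(p['location']),round(p['p'],2),np.round(onz(c,p['location'],z),4)) for p in nets.pinpoint(c,n)[:5]])
def crop(c,x0,y0,x1,y1): return cv2.resize(I[c][y0:y1,x0:x1,::-1],(400,300),interpolation=cv2.INTER_CUBIC)
cv2.imwrite('pics/m.png',np.vstack([np.hstack([crop('top',190,230,300,312),crop('scene',340,260,460,350)]),np.hstack([crop('top',375,200,515,305),crop('scene',215,140,335,230)])]))
print(observe()['clock'])
E
```

```text
scene cell_mid [(array([483., 350.]), 0.98, array([0.4003, 0.4571, 0.023 ])), (array([418., 318.]), 0.85, array([0.4617, 0.3459, 0.023 ])), (array([466., 298.]), 0.81, array([0.3473, 0.3494, 0.023 ])), (array([384., 385.]), 0.69, array([0.598 , 0.4343, 0.023 ])), (array([401., 324.]), 0.37, array([0.4995, 0.3422, 0.023 ]))]
scene cell_flat [(array([423., 312.]), 0.98, array([0.4451, 0.3394, 0.023 ])), (array([368., 374.]), 0.89, array([0.6111, 0.4029, 0.023 ])), (array([480., 300.]), 0.86, array([0.3272, 0.3659, 0.023 ])), (array([474., 338.]), 0.76, array([0.3988, 0.4307, 0.023 ]))]
scene cell_button [(array([444., 293.]), 0.78, array([0.3776, 0.3184, 0.023 ])), (array([392., 398.]), 0.77, array([0.6002, 0.46  , 0.023 ])), (array([503., 360.]), 0.71, array([0.3839, 0.4903, 0.023 ])), (array([402., 325.]), 0.64, array([0.4983, 0.3444, 0.023 ]))]
scene bay []
scene rest [(array([270., 168.]), 0.64, array([ 0.521 , -0.2151,  0.038 ]))]
scene fixed_contact [(array([248., 166.]), 0.71, array([ 0.5753, -0.2252,  0.055 ])), (array([198., 221.]), 0.24, array([ 0.7533, -0.0802,  0.055 ]))]
0.95
```

View pics/m.png

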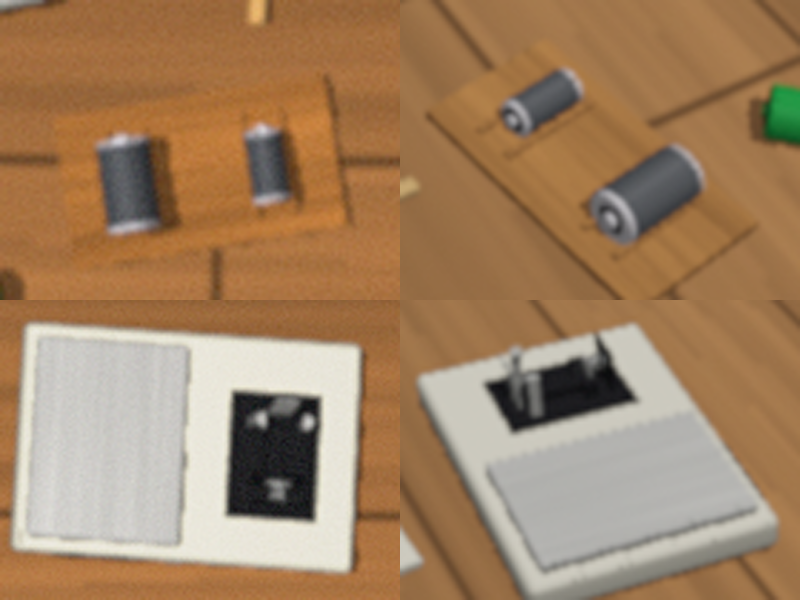

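```bash
cat >> h.py <<'E'
def Rtool(yaw,tilt=0,flip=1):
    """cell axis yaw; tilt=button up; tool x down, tool z along cell axis*flip"""
    a=np.array([np.cos(yaw)*np.cos(tilt),np.sin(yaw)*np.cos(tilt),np.sin(tilt)])
    d=np.array([np.cos(yaw)*np.sin(tilt),np.sin(yaw)*np.sin(tilt),-np.cos(tilt)])
    z=a*flip; return np.column_stack([d,np.cross(z,d),z])
def delta(pos,R,st=None):
    st=st or observe(); R0=Ro.from_euler('xyz',st['tool_rot']).as_matrix()
    return np.round(R0.T@(np.asarray(pos)-st['position'])*1000,1),np.round(Ro.from_matrix(R0.T@R).as_rotvec(),3)
E
python3 - <<'E'
from h import *
st=observe(); print(np.round(Ro.from_euler('xyz',st['tool_rot']).as_matrix(),3))
for f in(1,-1):
    print(f,delta([.42,.345,.2],Rtool(np.radians(8),0,f)))
c='top'
fl=onz(c,(226.9,291),.027); bu=onz(c,(223.6,270),.027)
print(fl,bu,np.degrees(np.arctan2(*(bu-fl)[1::-1])))
E
```

```text
[[-0.     0.36   0.933]
 [ 0.     0.933 -0.36 ]
 [-1.     0.    -0.   ]]
1 (array([  42.3, -152. ,  267.8]), array([-0.508, -0.   , -0.   ]))
-1 (array([  42.3, -152. ,  267.8]), array([ 2.634, -0.   ,  0.   ]))
[0.44164798 0.33450387 0.027     ] [0.49078185 0.34313027 0.027     ] 9.957898691524735
```

>>> jog_arm --pt "0 -25 44 0 0 0" --pt "0 -25 44 0 0 0" --pt "0 -25 44 0 0 0" --pt "0 -25 44 0 0 0" --pt "0 -25 44 0 0 0" --pt "0 -25 44 0 0 0" --pt "10 0 0 -0.127 0 0" --pt "10 0 0 -0.127 0 0" --pt "10 0 0 -0.127 0 0" --pt "10 0 0 -0.127 0 0" --pt "0 0 0 0 0 0" --gripper 0

```text
clock: 2.05
position: [0.4191, 0.3458, 0.2011]
tool_rot: [0.735, 1.568, 0.893]
force: [0.7, 0.1, -0.1]
grip_width: 0.0853
```

```bash
cat > look.py <<'E'
from h import *
import sys
st=observe(); print('clock',st['clock'],'pos',st['position'].round(4),'F',st['force'].round(1),'w',st['grip_width'])
f=grab_frame('wrist'); cv2.imwrite(f'pics/{sys.argv[1]}.png',f[:,:,::-1])
for a in sys.argv[2:]:
    n,z=a.split('=')
    print(n,[(np.round(p['location'],1),round(p['p'],2),np.round(onz('wrist',p['location'],float(z),st),4)) for p in nets.pinpoint('wrist',n)[:4]])
E
python3 look.py w1 cell_mid=.023 cell_flat=.023 cell_button=.023; python3 -c "
from h import *
print(delta([.42,.345,.2],Rtool(np.radians(10))))"
```

```text
clock 2.05 pos [0.4191 0.3458 0.2011] F [ 0.7  0.1 -0.1] w 0.08532744227800582
cell_mid [(array([325.2, 131.4]), 0.72, array([0.3441, 0.3371, 0.023 ])), (array([306.5, 272.7]), 0.67, array([0.469 , 0.3403, 0.023 ])), (array([371.8, 394.6]), 0.58, array([0.5992, 0.4295, 0.023 ]))]
cell_flat [(array([347., 396.]), 0.95, array([0.6044, 0.4032, 0.023 ])), (array([411.3, 208.7]), 0.78, array([0.3964, 0.4214, 0.023 ])), (array([302.5, 242.5]), 0.62, array([0.4415, 0.3328, 0.023 ])), (array([352.7, 111.9]), 0.59, array([0.3242, 0.3568, 0.023 ]))]
cell_button [(array([477.8, 206.9]), 0.95, array([0.3835, 0.4835, 0.023 ])), (array([296.9, 151.5]), 0.83, array([0.3642, 0.3166, 0.023 ])), (array([306.7, 302.8]), 0.74, array([0.4988, 0.3448, 0.023 ])), (array([398.2, 386.3]), 0.58, array([0.5848, 0.4554, 0.023 ]))]
(array([ 2.6, -1.7,  0.3]), array([-0.022,  0.004, -0.003]))
```

View pics/w1.png

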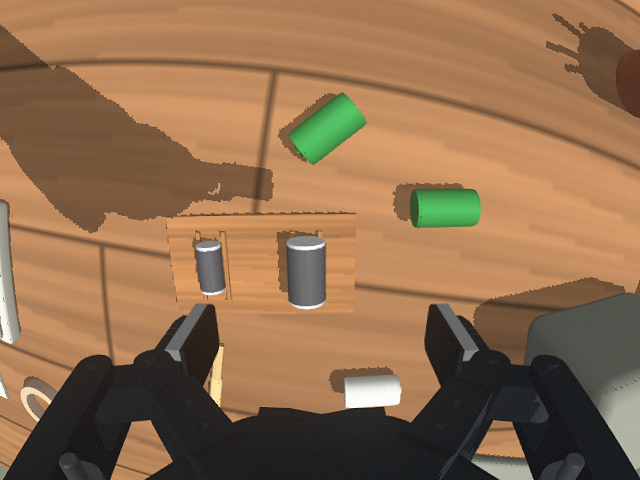

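```bash
python3 -c "
from h import *
st=observe()
print(delta([.463,.338,.1],Rtool(np.radians(10))))
m=nets.silhouettes('wrist','cell_mid')
for k in m[:4]:
  if 250<k['rect'][0]<300 and k['rect'][1]>200:
    ys,xs=np.nonzero(k['mask']); print(k['rect'],k['p'])
    P=[]
    for y in range(int(k['rect'][1])+8,int(k['rect'][3])-8):
        r=xs[ys==y]; P.append(onz('wrist',((r.min()+r.max())/2,y),.026,st)[:2])
    P=np.array(P); print(np.degrees(np.polyfit(P[:,0],P[:,1],1)[0]),P[[0,-1]])
"
```

```text
(array([102.7, -15.4,  41.3]), array([-0.022,  0.004, -0.003]))
[286.5, 238.4, 325.7, 307.4] 0.98
8.886830233753994 [[0.44444545 0.33673008]
 [0.49409466 0.34362456]]
```

>>> jog_arm --pt "26 -4 10 -0.02 0.004 -0.003" --pt "26 -4 10 0 0 0" --pt "26 -4 10 0 0 0" --pt "26 -4 10 0 0 0" --pt "0 0 0 0 0 0"

```text
clock: 2.8
position: [0.4641, 0.34, 0.0987]
tool_rot: [0.462, 1.564, 0.629]
force: [-0.8, -1.4, 0.8]
grip_width: 0.0855
```

```bash
python3 look.py w2 cell_mid=.023 cell_flat=.023 cell_button=.023; python3 -c "
from h import *
print(delta([.463,.338,.02],Rtool(np.radians(9.5))))"
```

```text
clock 2.8 pos [0.4641 0.34   0.0987] F [-0.8 -1.4  0.8] w 0.08552201716159048
cell_mid [(array([401.7, 429.1]), 0.85, array([0.5948, 0.4263, 0.023 ])), (array([518.8, 173.9]), 0.79, array([0.3896, 0.4511, 0.023 ])), (array([317.7, 267.7]), 0.64, array([0.4694, 0.3387, 0.023 ])), (array([353.5,  56.2]), 0.64, array([0.3451, 0.3378, 0.023 ]))]
cell_flat [(array([392.9,  25.3]), 0.94, array([0.322 , 0.3564, 0.023 ])), (array([318.4, 219.4]), 0.92, array([0.4401, 0.3342, 0.023 ])), (array([475.8, 171.3]), 0.64, array([0.3948, 0.4211, 0.023 ]))]
cell_button [(array([309.2,  81.8]), 0.92, array([0.3639, 0.3163, 0.023 ])), (array([318.8, 311.2]), 0.84, array([0.4983, 0.3441, 0.023 ])), (array([559.2, 177.4]), 0.69, array([0.3843, 0.4832, 0.023 ]))]
(array([82.5, -4.3, -2.6]), array([ 0.004,  0.01 , -0.006]))
```

View pics/w2.png

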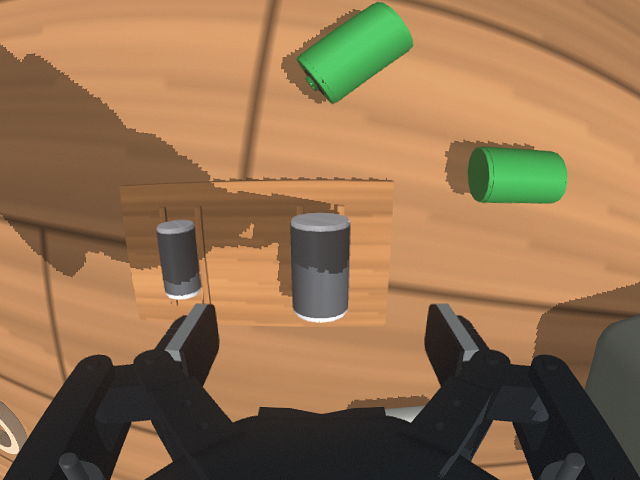

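>>> jog_arm --pt "27 -1 -1 0.004 0.01 -0.006" --pt "26 -1 -1 0 0 0" --pt "15 0 0 0 0 0" --pt "9 0 0 0 0 0" --pt "0 0 0 0 0 0"

```text
clock: 3.5
position: [0.4642, 0.3439, 0.0303]
tool_rot: [0.596, 1.56, 0.763]
force: [-0.1, -0.4, 1.4]
grip_width: 0.0855
```

```bash
python3 -c "
from h import *
print(bot.tip_extent,observe()['position'],delta([.463,.338,.02],Rtool(np.radians(9.5))))"
```

```text
0.011 [0.46421715 0.34394789 0.03026786] (array([10.2, -5.7, -2.3]), array([ 0.001,  0.009, -0.006]))
```

>>> jog_arm --pt "4 -4 -2 0 0.009 -0.006" --pt "5 -3 -1 0 0 0" --pt "3 0 0 0 0 0" --pt "0 0 0 0 0 0"

```text
clock: 3.9
position: [0.4634, 0.3367, 0.0199]
tool_rot: [0.462, 1.569, 0.628]
force: [0.9, -0.5, -0.1]
grip_width: 0.0851
```

```bash
python3 -c "
from h import *
print(bot.tip_extent,observe()['position'],delta([.463,.338,.02],Rtool(np.radians(9.5))))"
```

```text
0.011 [0.46339336 0.33669644 0.01985987] (array([-0.1,  1.4, -0.2]), array([ 0.   ,  0.002, -0.001]))
```

>>> jog_arm --pt "0 1.4 0 0 0 0" --pt "0 0 0 0 0 0" --pt "0 0 0 0 0 0" --pt "0 0 0 0 0 0" --pt "0 0 0 0 0 0" --pt "0 0 0 0 0 0" --pt "0 0 0 0 0 0" --pt "0 0 0 0 0 0" --pt "0 0 0 0 0 0" --pt "0 0 0 0 0 0" --gripper 255 --newtons 40

```text
clock: 4.9
position: [0.4634, 0.3385, 0.0206]
tool_rot: [0.497, 1.568, 0.663]
force: [0.1, -1.4, 0.6]
grip_width: 0.0328
```

```bash
python3 look.py w3; python3 -c "
from h import *
print(delta([.463,.338,.02],Rtool(np.radians(9.5))))"
```

```text
clock 4.9 pos [0.4634 0.3385 0.0206] F [ 0.1 -1.4  0.6] w 0.03283162642200553
(array([ 0.6, -0.5, -0.6]), array([ 0.   ,  0.003, -0.001]))
```

View pics/w3.png

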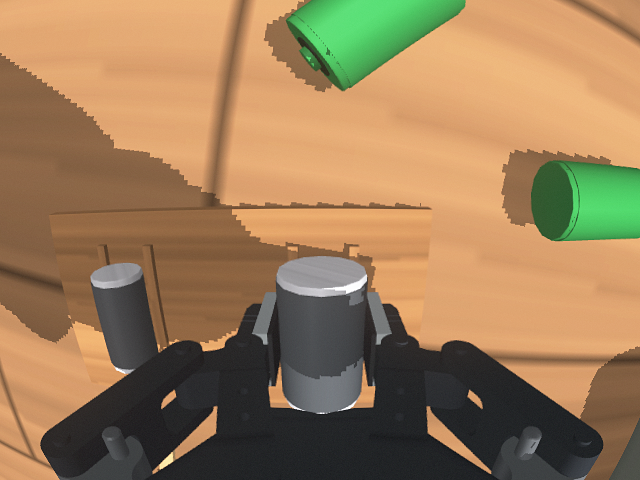

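```bash
python3 -c "
from h import *
st=observe()
R=Ro.from_euler('xyz',st['tool_rot']).as_matrix()
for n in ('cell_flat','cell_button','cell_mid'):
  for p in nets.pinpoint('wrist',n)[:4]:
    X=onz('wrist',p['location'],.023,st); print(n,p['location'],round(p['p'],2),X.round(4),(R.T@(X-st['position'])*1000).round(1))
for px in [(321.5,275)]:
    X=onz('wrist',px,.023,st); print(X,(R.T@(X-st['position'])*1000).round(1))
for px in [(321.5,257),(321.5,293)]:
  for z in (.006,.04):
    X=onz('wrist',px,z,st); print(px,z,(R.T@(X-st['position'])*1000).round(1))
"
```

```text
cell_flat [321.4, 268.4] 0.72 [0.4391 0.3342 0.023 ] [ -2.4  -0.2 -24.7]
cell_flat [549.2, 197.4] 0.72 [0.3951 0.4204 0.023 ] [ -2.4  92.  -53.9]
cell_button [306.9, 58.0] 0.77 [0.3648 0.3167 0.023 ] [  -2.6   -5.2 -100.9]
cell_button [320.0, 398.1] 0.64 [0.5014 0.344  0.023 ] [-2.3 -0.9 38.3]
cell_mid [598.7, 200.3] 0.75 [0.3902 0.4489 0.023 ] [ -2.3 121.  -54.1]
cell_mid [378.8, 16.1] 0.67 [0.3446 0.3386 0.023 ] [  -2.6   19.7 -117.2]
cell_mid [318.2, 336.2] 0.56 [0.4685 0.3378 0.023 ] [-2.3 -1.5  4.9]
[0.44176974 0.33468509 0.023     ] [ -2.4  -0.2 -22. ]
(321.5, 257) 0.006 [ 14.6  -0.2 -23.4]
(321.5, 257) 0.04 [-19.4  -0.2 -35.1]
(321.5, 293) 0.006 [14.6 -0.2 -6.8]
(321.5, 293) 0.04 [-19.4  -0.2 -22.4]
```

>>> jog_arm --pt "-20 0 0 0 0 0" --pt "-45 0 0 0 0 0" --pt "-45 0 0 0 0 0" --pt "-45 0 0 0 0 0" --pt "0 0 0 0 0 0"

```text
clock: 5.6
position: [0.4621, 0.3377, 0.1795]
tool_rot: [-2.708, 1.569, -2.542]
force: [0.4, -0.1, -1.7]
grip_width: 0.0326
```

```bash
python3 look.py w4; python3 -c "
from h import *
print(delta([.50,-.1,.19],Rtool(np.radians(-3))))"
```

```text
clock 5.6 pos [0.4621 0.3377 0.1795] F [ 0.4 -0.1 -1.7] w 0.03260878712916632
(array([ -12.1, -437.4,  -34.3]), array([ 0.219, -0.004,  0.003]))
```

View pics/w4.png

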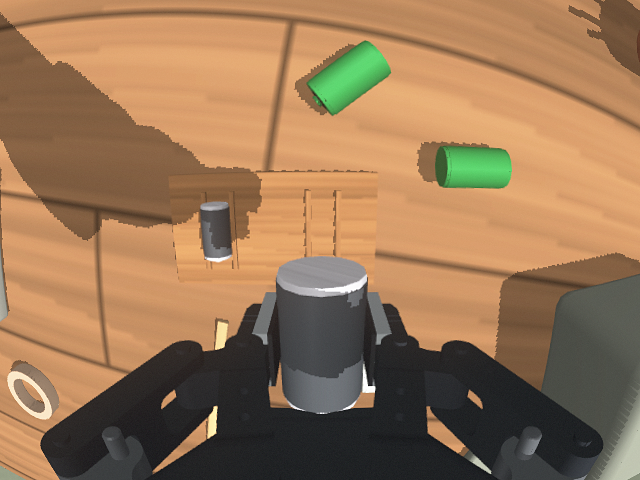

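>>> jog_arm --pt "-5 -30 0 0 0 0" --pt "-5 -45 -3 0 0 0" --pt "-5 -48 -4 0 0 0" --pt "-5 -48 -4 0 0 0" --pt "-2 -48 -4 0 0 0" --pt "0 -48 -4 0 0 0" --pt "0 -48 -4 0 0 0" --pt "0 -48 -4 0 0 0" --pt "0 -35 -4 0 0 0" --pt "0 0 0 0.11 0 0" --pt "0 0 0 0.11 0 0" --pt "0 0 0 0 0 0"

```text
clock: 6.85
position: [0.4906, -0.0778, 0.1859]
tool_rot: [-2.802, 1.548, -2.86]
force: [0.6, 0.1, -1.5]
grip_width: 0.0329
```

```bash
python3 look.py w5 bay=.055 rest=.038 fixed_contact=.055; python3 -c "
from h import *
print(delta([.50,-.1,.19],Rtool(np.radians(-3))))"
```

```text
clock 6.85 pos [ 0.4906 -0.0778  0.1859] F [ 0.6  0.1 -1.5] w 0.03289920438730469
bay []
rest [(array([147.2, 266.4]), 0.59, array([ 0.5109, -0.2327,  0.038 ]))]
fixed_contact [(array([147.4, 332.5]), 0.57, array([ 0.5671, -0.2382,  0.055 ]))]
(array([ -3.4, -22.9,   9.9]), array([ 0.   , -0.021,  0.007]))
```

View pics/w5.png

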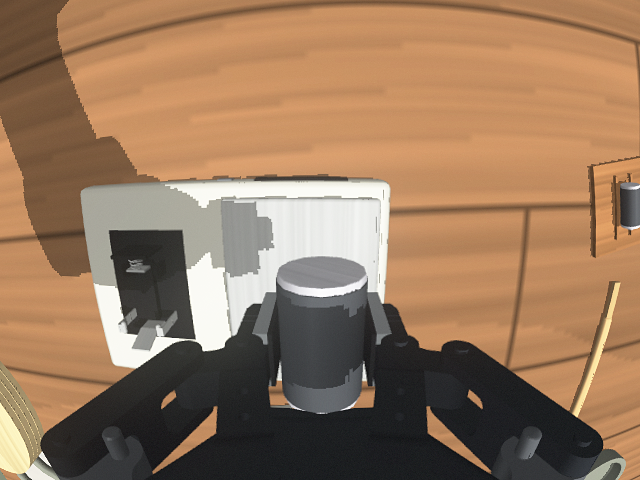

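```bash
python3 -c "
import cv2
i=cv2.imread('pics/w5.png'); cv2.imwrite('pics/w5c.png',cv2.resize(i[215:355,85:235],None,fx=4,fy=4,interpolation=cv2.INTER_CUBIC))
t=cv2.imread('pics/top0.png');cv2.imwrite('pics/t5c.png',cv2.resize(t[205:300,375:510],None,fx=5.5,fy=5.5,interpolation=cv2.INTER_CUBIC))"
```

```text
(no output)
```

View pics/w5c.png

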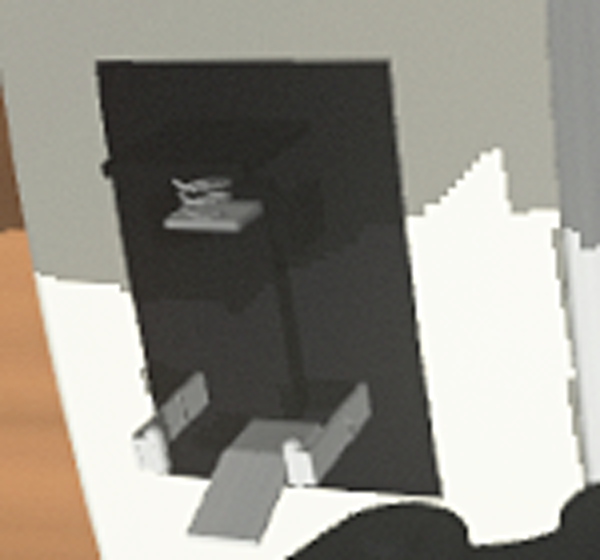

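View pics/t5c.png

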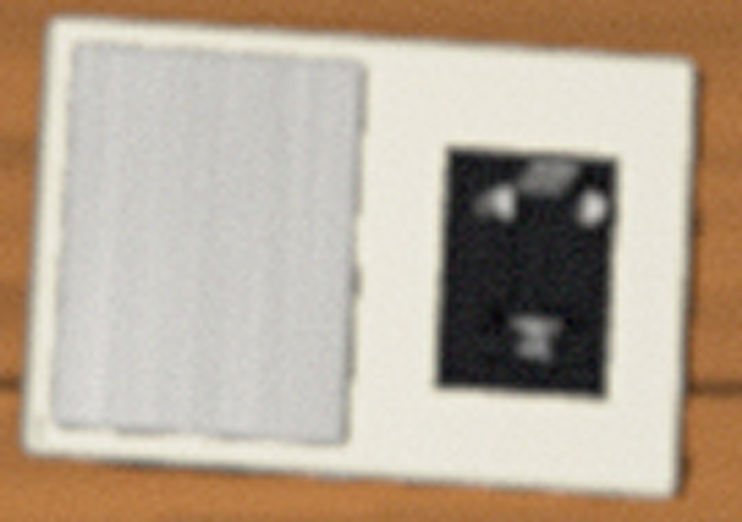

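```bash
cat > fit.py <<'E'
from h import *
from scipy.optimize import least_squares
def fit(obs):
    """obs: (cam, st, bayxyz mm, px)"""
    def X(p,b): 
        c,s=np.cos(p[2]),np.sin(p[2]); b=np.array(b)/1000
        return np.array([p[0]+c*b[0]-s*b[1],p[1]+s*b[0]+c*b[1],.055+b[2]])
    r=lambda p:np.concatenate([proj(c,X(p,b),st)-px for c,st,b,px in obs])
    s=least_squares(r,[.535,-.24,-.05]); return s.x,s.fun.reshape(-1,2).round(1)
E
python3 - <<'E'
from fit import *
st=observe()
W=lambda u,v:np.array([85+u/4,215+v/4]); T=lambda u,v:np.array([375+u/5.5,205+v/5.5])
w=[('wrist',st,b,W(*p)) for b,p in [((-25.5,-9,0),(165,227)),((-25.5,9,0),(243,229)),((39,-9,17),(190,533)),((39,9,17),(262,543))]]
t=[('top',None,b,T(*p)) for b,p in [((-26.5,-9,0),(562,320)),((-26.5,9,0),(512,320)),((39,-9,17),(582,162)),((39,9,17),(540,160))]]
for o in (w,t,w+t):
    p,r=fit(o); print(p[:2].round(4),np.degrees(p[2]).round(2)); print(r.tolist())
# scale edges yaw, top
for a,b in [((55,18),(22,455)),((693,60),(675,495)),((447,148),(435,385)),((617,158),(602,396)),((365,60),(347,440))]:
    A=onz('top',T(*a),.03);B=onz('top',T(*b),.03); d=A-B; print(np.degrees(np.arctan2(d[1],d[0])))
E
```

```text
[ 0.5377 -0.2355] -2.55
[[0.8, 0.4], [-0.6, 0.3], [0.1, -0.0], [-0.2, -0.8]]
[ 0.5358 -0.2388] -5.48
[[-0.6, 0.3], [0.8, -0.5], [-0.0, 0.3], [-0.2, -0.1]]
[ 0.5376 -0.236 ] -3.02
[[0.5, 0.1], [-1.0, 0.2], [-0.8, -0.3], [-1.0, -0.9], [-1.3, -0.6], [0.0, -1.1], [-1.9, -0.7], [-2.2, -0.8]]
-4.411281286055238
-3.3140190529832885
-3.5233020074753756
-4.450059451165013
-3.22492342014272
```

```bash
cat >> h.py <<'E'
BAY=np.array([.5375,-.236,.055]); BY=np.radians(-3.5); F=np.array([-2.4,-.2,-23.3])/1000
def b2w(b): 
    c,s=np.cos(BY),np.sin(BY); b=np.asarray(b)/1000; return BAY+[c*b[0]-s*b[1],s*b[0]+c*b[1],b[2]]
def w2b(X):
    c,s=np.cos(BY),np.sin(BY); d=(np.asarray(X)-BAY)*1000; return np.array([c*d[0]+s*d[1],-s*d[0]+c*d[1],d[2]]).round(1)
def goto_flat(b,tiltdeg):
    R=Rtool(BY,np.radians(tiltdeg)); return delta(b2w(b)-R@F,R)
def now():
    st=observe(); R=Ro.from_euler('xyz',st['tool_rot']).as_matrix()
    return dict(t=st['clock'],tcp=w2b(st['position']),flat=w2b(st['position']+R@F),button=w2b(st['position']+R@(F+[0,0,.061])),tilt=np.degrees(np.arcsin(R[2,2])).round(1),F=st['force'].round(1),w=round(st['grip_width'],4))
E
python3 -c "
from h import *
print(now()); print(goto_flat([-24,0,60],25))"
```

```text
{'t': 7.05, 'tcp': array([-55.9, 156.2, 131.7]), 'flat': array([-79.2, 155.8, 134.6]), 'button': array([-18.2, 156.4, 133.3]), 'tilt': np.float64(-1.2), 'F': array([-0.5, -0. , -1.7]), 'w': 0.0326}
(array([  64. , -156.1,   54. ]), array([ 0.011, -0.457,  0.005]))
```

>>> jog_arm --pt "2 -40 14 0.005 0 0" --pt "2 -40 14 0 0 0" --pt "2 -40 14 0 0 0" --pt "2 -36 12 0.005 0 0" --pt "0 0 0 0 -0.115 0" --pt "0 0 0 0 -0.115 0" --pt "0 0 0 0 -0.115 0" --pt "0 0 0 0 -0.115 0" --pt "0 0 0 0 0 0"

```text
clock: 7.95
position: [0.5405, -0.2382, 0.1768]
tool_rot: [-0.028, 1.115, -0.062]
force: [-0.5, 1.1, -1.8]
grip_width: 0.0327
```

```bash
python3 look.py w6;python3 -c "
from h import *
print(now()); print(goto_flat([-24,0,40],25))"
```

```text
clock 7.95 pos [ 0.5405 -0.2382  0.1768] F [-0.5  1.1 -1.8] w 0.032724556737300875
{'t': 8.0, 'tcp': array([  4.3,  -1.5, 122.2]), 'flat': array([-17.7,  -2.3, 114.1]), 'button': array([ 37.2,  -0.6, 140.8]), 'tilt': np.float64(25.9), 'F': array([ 1.3,  0.3, -1.2]), 'w': 0.0324}
(array([ 64.3,   2.7, -38.1]), array([ 0.028,  0.017, -0.   ]))
```

View pics/w6.png

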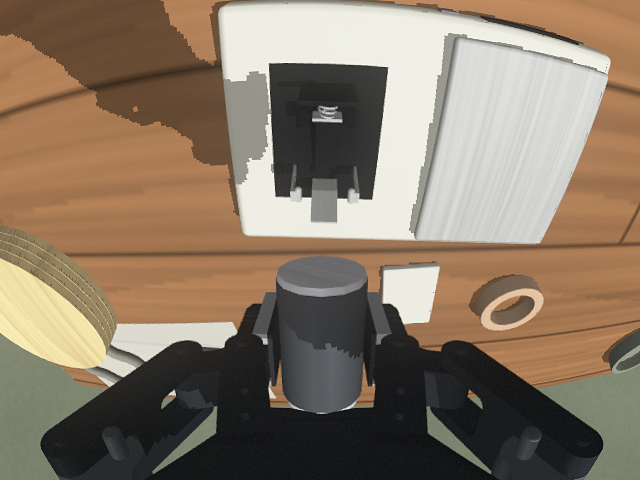

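```bash
python3 -c "
import cv2
i=cv2.imread('pics/w6.png'); cv2.imwrite('pics/w6c.png',cv2.resize(i[55:235,260:400],None,fx=4,fy=4,interpolation=cv2.INTER_CUBIC)[:600+120])"
```

```text
(no output)
```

View pics/w6c.png

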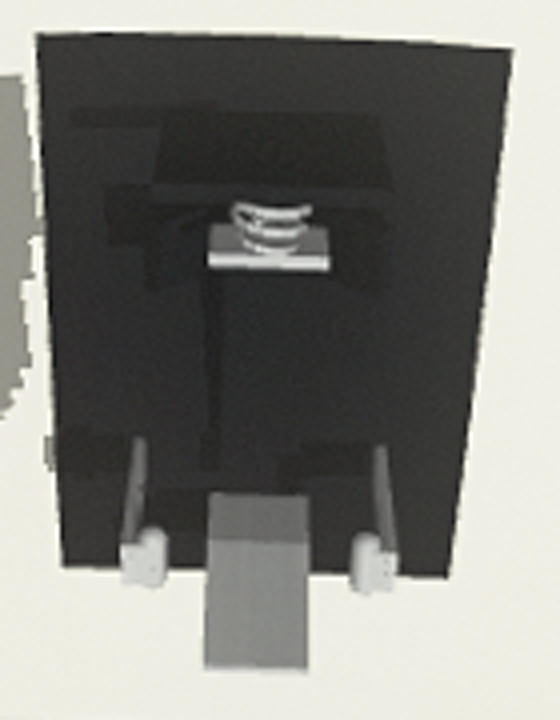

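```bash
python3 - <<'E'
from fit import *
st=observe()
W=lambda u,v:np.array([260+(u+.5)/4-.5,55+(v+.5)/4-.5])
w=[('wrist',st,b,W(*p)) for b,p in [((-25.5,-9,0),(209,269)),((-25.5,9,0),(330,269)),((39,-9,17),(204,669)),((39,9,17),(307,671)),((31,-9,-8),(209,493)),((31,9,-8),(308,496))]]
for o in (w,w[:4],w[:2]+w[4:]):
    p,r=fit(o); print(p[:2].round(4),np.degrees(p[2]).round(2)); print(r.tolist())
# independent: cell ends as seen
p,_=fit(w)
E
```

```text
[ 0.5342 -0.2366] -3.61
[[0.2, -4.3], [-0.2, -3.4], [-0.6, -4.1], [0.7, -3.8], [-0.5, 8.9], [0.3, 8.9]]
[ 0.5371 -0.2367] -3.53
[[0.2, -0.0], [-0.4, 0.9], [-0.5, -0.7], [0.6, -0.4]]
[ 0.5329 -0.2365] -3.7
[[0.3, -6.3], [-0.0, -5.3], [-0.6, 7.3], [0.3, 7.4]]
```

```bash
sed -i 's/^BAY=.*; BY=np.radians(-3.5)/BAY=np.array([.5371,-.2367,.055]); BY=np.radians(-3.5)/' h.py; python3 -c "
from h import *
print(now()); print(goto_flat([-23,0,20],25))"
```

```text
{'t': 8.0, 'tcp': array([  4.7,  -0.8, 122.2]), 'flat': array([-17.3,  -1.6, 114.1]), 'button': array([3.750e+01, 1.000e-01, 1.408e+02]), 'tilt': np.float64(25.9), 'F': array([ 1.3,  0.3, -1.2]), 'w': 0.0324}
(array([ 82.5,   2.2, -46.3]), array([ 0.028,  0.017, -0.   ]))
```

>>> jog_arm --pt "20 1 -11 0.028 0.017 0" --pt "20 1 -11 0 0 0" --pt "20 0 -11 0 0 0" --pt "18 0 -10 0 0 0" --pt "4 0 -3 0 0 0" --pt "0 0 0 0 0 0"

```text
clock: 8.6
position: [0.548, -0.2355, 0.1081]
tool_rot: [0.068, 1.17, 0.004]
force: [-0.9, -0.4, -1.1]
grip_width: 0.0326
```

```bash
python3 look.py w7;python3 -c "
from h import *
print(now()); print(goto_flat([-23,0,5],25))"
```

```text
clock 8.6 pos [ 0.548  -0.2355  0.1081] F [-0.9 -0.4 -1.1] w 0.03260760050440266
{'t': 8.65, 'tcp': array([10.9,  1.9, 53.5]), 'flat': array([-11.5,   1.8,  46.6]), 'button': array([44.7,  1.3, 70.4]), 'tilt': np.float64(22.9), 'F': array([-0.5,  0. , -1.6]), 'w': 0.0326}
(array([ 32.9,  -2.7, -26.8]), array([-0.008, -0.036, -0.025]))
```

View pics/w7.png

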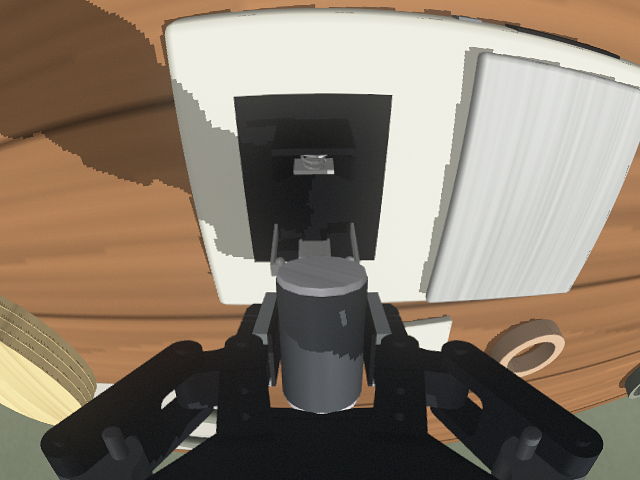

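>>> jog_arm --pt "5 -1.5 -8 -0.008 -0.036 -0.025" --pt "8 -1 -8 0 0 0" --pt "8 0 -5 0 0 0" --pt "6 0 -4 0 0 0" --pt "0 0 0 0 0 0" --pt "0 0 0 0 0 0"

```text
clock: 9.25
position: [0.5483, -0.2475, 0.0991]
tool_rot: [0.044, 1.177, -0.011]
force: [-0.5, -0.6, -1.9]
grip_width: 0.0329
```

```bash
python3 look.py w8;python3 -c "
from h import *
print(now()); print(goto_flat([-23,0,5],25))"
```

```text
clock 9.25 pos [ 0.5483 -0.2475  0.0991] F [-0.5 -0.6 -1.9] w 0.032940327493779134
{'t': 9.3, 'tcp': array([ 11.8, -10. ,  44.2]), 'flat': array([-10.6, -10.3,  37.4]), 'button': array([ 45.7, -10.2,  60.8]), 'tilt': np.float64(22.5), 'F': array([ 0.1,  0. , -1.7]), 'w': 0.0323}
(array([ 24.4,   9.8, -23.8]), array([ 0.002, -0.043, -0.019]))
```

View pics/w8.png

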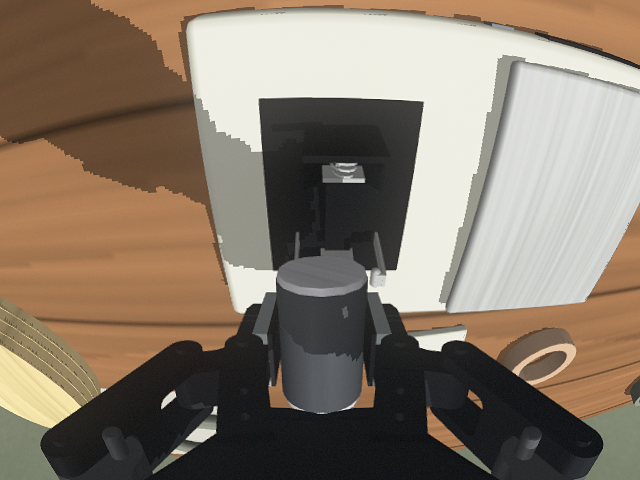

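```bash
python3 -c "
from h import *
s=observe();print(s['qpos'].round(3),s['qd'].round(3),s['tool_rot'])"
```

```text
[ 0.477  0.581 -0.098  2.065 -0.622  0.162  2.519] [-0.004 -0.007  0.001  0.002 -0.001 -0.     0.001] [ 0.04434243  1.17691009 -0.0107568 ]
```

>>> jog_arm --pt "-30 0 12 0 0 0" --pt "-42 0 17 0 0 0" --pt "-20 0 8 0 0.1 0" --pt "0 0 0 0 0.1 0" --pt "0 0 0 0 0.1 0" --pt "0 0 0 0 0.09 0" --pt "0 0 0 0 0 0"

```text
clock: 10.0
position: [0.5456, -0.249, 0.2014]
tool_rot: [1.647, 1.554, 1.592]
force: [0.2, 0.5, -2.2]
grip_width: 0.0326
```

```bash
python3 -c "
from h import *
s=observe();print(s['qpos'].round(3));print(now(),s['position'])
print(delta([.4634,.3385,.12],Rtool(np.radians(9.5))))"
```

```text
[ 0.072  0.562  0.39   1.719 -0.277  0.921  2.095]
{'t': 10.0, 'tcp': array([  9.2, -11.7, 146.4]), 'flat': array([-14.1, -12.1, 148.9]), 'button': array([ 46.9, -11.7, 148.8]), 'tilt': np.float64(-0.1), 'F': array([ 0.2,  0.5, -2.2]), 'w': 0.0326} [ 0.54555837 -0.2489871   0.20144305]
(array([  91.4,  580.7, -113.8]), array([-0.22 ,  0.001, -0.017]))
```

>>> jog_arm --pt "0 40 -8 0 0 0" --pt "0 49 -9 0 0 0" --pt "0 49 -9 0 0 0" --pt "0 49 -9 0 0 0" --pt "0 49 -9 0 0 0" --pt "0 49 -9 0 0 0" --pt "0 49 -9 0 0 0" --pt "0 49 -9 0 0 0" --pt "0 49 -9 0 0 0" --pt "0 49 -9 0 0 0" --pt "0 49 -9 0 0 0" --pt "0 40 -9 -0.11 0 -0.017" --pt "0 0 0 -0.11 0 0" --pt "0 0 0 0 0 0"

```text
clock: 11.4
position: [0.4631, 0.3333, 0.2104]
tool_rot: [0.573, 1.542, 0.74]
force: [0.3, -0.3, -1.0]
grip_width: 0.0327
```

```bash
python3 -c "
from h import *
s=observe();print(s['qpos'].round(3));print(now(),s['position'])
print(delta([.4634,.3385,.08],Rtool(np.radians(9.5))))"
```

```text
[-0.938  0.474  0.291  1.815 -0.178  0.848  1.174]
{'t': 11.4, 'tcp': array([-108.6,  564.5,  155.4]), 'flat': array([-131.3,  559. ,  157.3]), 'button': array([-71.9, 572.7, 158.8]), 'tilt': np.float64(1.4), 'F': array([ 0.3, -0.3, -1. ]), 'w': 0.0327} [0.46313272 0.33334922 0.21044017]
(array([130.5,   3. ,  -2.1]), array([ 0.001,  0.025, -0.016]))
```

>>> jog_arm --pt "35 1 -1 0 0.025 -0.016" --pt "45 1 0 0 0 0" --pt "40 1 0 0 0 0" --pt "10 0 0 0 0 0" --pt "0 0 0 0 0 0"

```text
clock: 11.9
position: [0.4644, 0.3336, 0.0792]
tool_rot: [0.822, 1.562, 0.967]
force: [-0.5, -0.1, -0.7]
grip_width: 0.0327
```

```bash
python3 -c "
from h import *
s=observe();print(s['position'])
print(delta([.4634,.3385,.03],Rtool(np.radians(9.5))))"
```

```text
[0.46444108 0.33357414 0.07924574]
(array([49.3,  4.7, -0.6]), array([-0.02 ,  0.006, -0.006]))
```

>>> jog_arm --pt "15 2.5 0 -0.02 0.006 -0.006" --pt "15 2 0 0 0 0" --pt "14 0 0 0 0 0" --pt "5 0 0 0 0 0" --pt "0 0 0 0 0 0"

```text
clock: 12.4
position: [0.4662, 0.3393, 0.0308]
tool_rot: [0.6, 1.565, 0.763]
force: [-1.1, 0.4, -1.4]
grip_width: 0.0329
```

```bash
python3 look.py w9; python3 -c "
from h import *
s=observe();print(s['position'])
print(delta([.4634,.3385,.021],Rtool(np.radians(9.5))))"
```

```text
clock 12.4 pos [0.4662 0.3393 0.0308] F [-1.1  0.4 -1.4] w 0.03291375973112683
[0.46622526 0.33930995 0.0310785 ]
(array([10.1, -0.4, -3. ]), array([-0.002,  0.005, -0.004]))
```

View pics/w9.png

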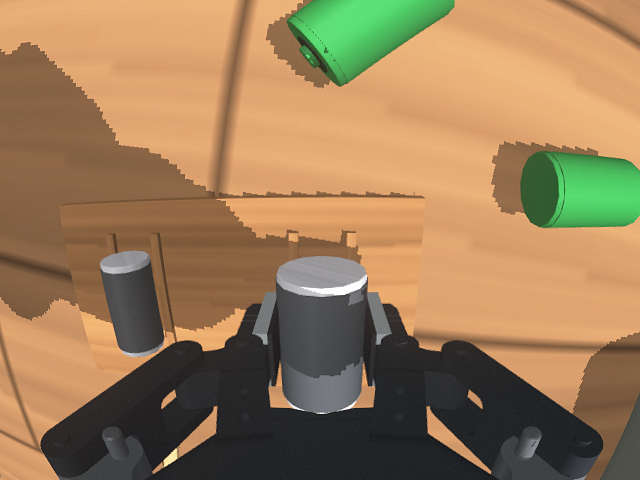

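Centred above the ribs (columns 292 and 350 around the cell at 321). Lower and release.

>>> jog_arm --pt "5 -0.5 -2 0 0.005 -0.004" --pt "4 0 -1 0 0 0" --pt "1 0 0 0 0 0" --pt "0 0 0 0 0 0"

```text
clock: 12.85
position: [0.4636, 0.3387, 0.0213]
tool_rot: [0.094, 1.57, 0.257]
force: [0.2, -0.7, -1.8]
grip_width: 0.0324
```

```bash
python3 -c "
from h import *
s=observe();print(s['position'],s['force'])
print(delta([.4634,.3385,.0208],Rtool(np.radians(9.5))))"
```

```text
[0.46357864 0.3386904  0.02132199] [ 0.19700841 -0.68221662 -1.77932194]
(array([ 0.5, -0.2, -0.2]), array([-0.002,  0.001, -0.   ]))
```

>>> jog_arm --pt "0 0 0 0 0 0" --pt "0 0 0 0 0 0" --pt "0 0 0 0 0 0" --pt "0 0 0 0 0 0" --pt "0 0 0 0 0 0" --pt "0 0 0 0 0 0" --pt "-10 0 0 0 0 0" --pt "-10 0 0 0 0.11 0" --pt "0 0 0 0 0.11 0" --pt "0 0 0 0 0.11 0" --pt "0 0 0 0 0.11 0" --pt "0 0 0 0 0 0" --gripper 0

```text
clock: 14.05
position: [0.4637, 0.3394, 0.0482]
tool_rot: [3.136, 1.118, -2.981]
force: [0.2, -0.2, -0.9]
grip_width: 0.0853
```

```bash
python3 look.py w10 cell_flat=.023 cell_mid=.023; python3 -c "
from h import *
s=observe();print(s['position'],s['qpos'].round(2))
m=np.array([.468,.3393,0])
print(delta(m+[-.001,0,.024],Rtool(np.radians(9.5),np.radians(-25))))"
```

```text
clock 14.05 pos [0.4637 0.3394 0.0482] F [ 0.2 -0.2 -0.9] w 0.08527525052297077
cell_flat [(array([494.1, 215.1]), 0.84, array([0.3972, 0.4206, 0.023 ])), (array([320.4, 271.6]), 0.65, array([0.4407, 0.3349, 0.023 ])), (array([392.4,  73.9]), 0.63, array([0.324 , 0.3569, 0.023 ]))]
cell_mid [(array([319.7, 330.3]), 0.68, array([0.4683, 0.3392, 0.023 ])), (array([354.9, 101.3]), 0.67, array([0.3472, 0.3382, 0.023 ])), (array([542.6, 217.3]), 0.63, array([0.3924, 0.4522, 0.023 ]))]
[0.46219316 0.34041529 0.04891731] [-0.7   0.91  0.12  1.51 -0.31  1.15  1.32]
(array([20.5, -2. , 14.9]), array([ 0.003, -0.011, -0.002]))
```

View pics/w10.png

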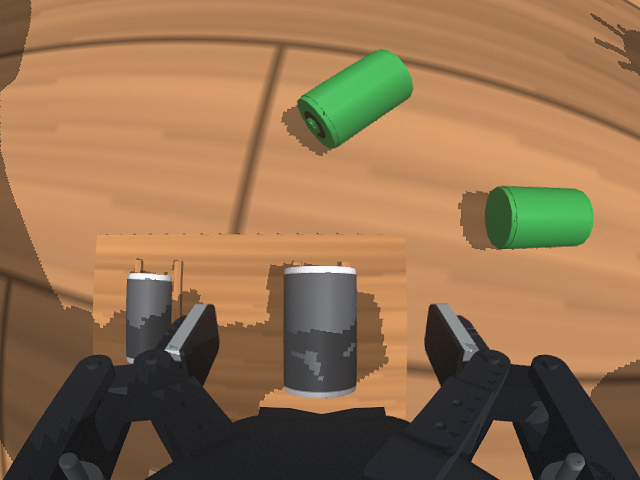

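>>> jog_arm --pt "5 -1 7 0.003 -0.011 -0.002" --pt "7 -1 5 0 0 0" --pt "6 0 3 0 0 0" --pt "2 0 0 0 0 0" --pt "0 0 0 0 0 0"

```text
clock: 14.7
position: [0.4662, 0.3403, 0.0236]
tool_rot: [3.141, 1.14, -2.973]
force: [-0.4, 0.3, 0.4]
grip_width: 0.0857
```

```bash
python3 -c "
from h import *
s=observe();print(s['position'],s['force'])
print(delta([.467,.339,.024],Rtool(np.radians(9.5),np.radians(-25))))"
```

```text
[0.46624712 0.34032412 0.02355145] [-0.38012491  0.26537554  0.44440245]
(array([-0.6, -1.4,  0.3]), array([0.003, 0.006, 0.001]))
```

>>> jog_arm --pt "-0.5 -1.4 0 0 0 0" --pt "0 0 0 0 0 0" --pt "0 0 0 0 0 0" --pt "0 0 0 0 0 0" --pt "0 0 0 0 0 0" --pt "0 0 0 0 0 0" --pt "0 0 0 0 0 0" --pt "0 0 0 0 0 0" --pt "0 0 0 0 0 0" --gripper 255 --newtons 50

```text
clock: 15.6
position: [0.4671, 0.3389, 0.0247]
tool_rot: [3.14, 1.141, -2.974]
force: [1.0, 0.4, -0.7]
grip_width: 0.0325
```

```bash
python3 look.py w11 cell_flat=.023 cell_mid=.023 cell_button=.023; python3 -c "
from h import *
s=observe(); R=Ro.from_euler('xyz',s['tool_rot']).as_matrix()
print('tilt',np.degrees(np.arcsin(R[2,2])))
for c in ([.4395,.3345,.023],[.4407,.3345,.023]): print((R.T@(np.array(c)-s['position'])*1000).round(1))
"
```

```text
clock 15.6 pos [0.4671 0.3389 0.0247] F [ 1.   0.4 -0.7] w 0.0325018515928414
cell_flat [(array([402.3,  39.2]), 0.7, array([0.3229, 0.3564, 0.023 ])), (array([521.3, 197.4]), 0.62, array([0.397 , 0.4225, 0.023 ])), (array([317.4, 258.6]), 0.58, array([0.441 , 0.3325, 0.023 ]))]
cell_mid [(array([362.6,  68.3]), 0.97, array([0.3467, 0.3384, 0.023 ])), (array([568.6, 201.9]), 0.85, array([0.393 , 0.4518, 0.023 ])), (array([319.3, 327.7]), 0.79, array([0.4689, 0.3381, 0.023 ]))]
cell_button [(array([310.6,  94.8]), 0.79, array([0.3665, 0.3164, 0.023 ])), (array([321.1, 402. ]), 0.68, array([0.5002, 0.3442, 0.023 ])), (array([609.9, 204.9]), 0.61, array([0.3879, 0.4826, 0.023 ]))]
tilt -24.62529839710383
[ 13.2   0.3 -24.7]
[ 12.7   0.1 -23.6]
```

View pics/w11.png

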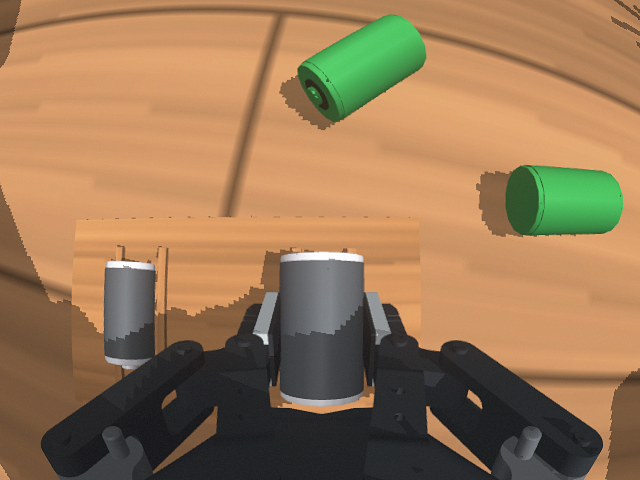

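```bash
python3 - <<'E'
from h import *
s=observe(); R=Ro.from_euler('xyz',s['tool_rot']).as_matrix()
a=np.array([np.cos(np.radians(9.5)),np.sin(np.radians(9.5)),0])
for px,z in (((322,252),.040),((322,256),.040),((322,403),.040),((322,408),.04)):
    X=onz('wrist',px,z,s); print(px,X.round(4),(a@(X-s['position'])*1000).round(1))
print(R.T@a)
E
```

```text
(322, 252) [0.4398 0.3342 0.04  ] -27.7
(322, 256) [0.4412 0.3344 0.04  ] -26.2
(322, 403) [0.4955 0.3437 0.04  ] 28.8
(322, 408) [0.4975 0.344  0.04  ] 30.8
[-0.41668183 -0.00296574  0.90904755]
```

>>> jog_arm --pt "-18 0 8 0 0 0" --pt "-40 0 18 0 0 0" --pt "-44 0 20 0 -0.1 0" --pt "-40 0 10 0 -0.11 0" --pt "0 0 0 0 -0.11 0" --pt "0 0 0 0 -0.11 0" --pt "0 0 0 0 0 0"

```text
clock: 16.5
position: [0.5766, 0.3567, 0.136]
tool_rot: [0.043, 1.557, 0.211]
force: [0.3, 1.1, -0.9]
grip_width: 0.0322
```

```bash
python3 look.py w12;  python3 -c "
from h import *
print(observe()['qpos'].round(2))
print(delta([.48,-.05,.19],Rtool(np.radians(-3))))"
```

```text
clock 16.5 pos [0.5766 0.3567 0.136 ] F [ 0.3  1.1 -0.9] w 0.03215124295112846
[-0.79  0.73  0.23  1.55 -0.2   0.87  1.25]
(array([ -55.9, -384.7, -163. ]), array([ 0.22 ,  0.01 , -0.001]))
```

View pics/w12.png

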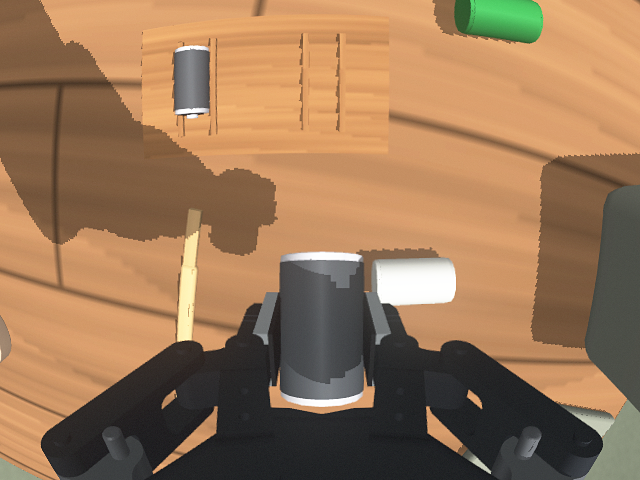

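```bash
cat >> h.py <<'E'
F=np.array([13.0,0,-24.3])/1000; OFF=24.6; A=np.array([-.4163,0,.9092])
def goto_flat(b,tiltdeg):
    R=Rtool(BY,np.radians(tiltdeg-OFF)); return delta(b2w(b)-R@F,R)
def now():
    st=observe(); R=Ro.from_euler('xyz',st['tool_rot']).as_matrix(); a=R@A
    return dict(t=st['clock'],tcp=w2b(st['position']),flat=w2b(st['position']+R@F),button=w2b(st['position']+R@F+a*.061),tilt=np.degrees(np.arcsin(a[2])).round(1),F=st['force'].round(1),w=round(st['grip_width'],4))
E
python3 -c "
from h import *
print(now(),goto_flat([-22,0,70],25))"
```

```text
{'t': 16.55, 'tcp': array([  3.6, 594.7,  80.8]), 'flat': array([-20. , 589.2,  67.5]), 'button': array([ 33.8, 601.7,  93.5]), 'tilt': np.float64(25.2), 'F': array([ 0.8,  0. , -2.4]), 'w': 0.0321} (array([  -3.8, -578.8, -136.2]), array([ 0.229,  0.003, -0.002]))
```

>>> jog_arm --pt "-20 -20 -10 0 0 0" --pt "-30 -40 -16 0 0 0" --pt "-15 -46 -18 0 0 0" --pt "0 -46 -18 0 0 0" --pt "0 -46 -18 0 0 0" --pt "0 -46 -18 0 0 0" --pt "0 -46 -18 0 0 0" --pt "0 -46 -18 0 0 0" --pt "0 -46 -18 0 0 0" --pt "0 0 0 0.11 0 0" --pt "0 0 0 0.11 0 0" --pt "0 0 0 0 0 0"

```text
clock: 17.75
position: [0.4897, -0.0578, 0.2011]
tool_rot: [-3.103, 1.547, 3.115]
force: [-0.1, -0.4, -1.4]
grip_width: 0.0324
```

```bash
python3 -c "
from h import *
print(observe()['qpos'].round(2))
print(now(),goto_flat([-22,0,80],25))"
```

```text
[-0.28  0.4   0.36  1.98 -0.19  0.82  1.69]
{'t': 17.75, 'tcp': array([-58.2, 175.7, 146.1]), 'flat': array([-82.8, 175.8, 133.7]), 'button': array([-26.8, 175.6, 157.8]), 'tilt': np.float64(23.2), 'F': array([-0.1, -0.4, -1.4]), 'w': 0.0324} (array([  51.6, -175.4,   62.4]), array([-0.004, -0.031,  0.001]))
```

>>> jog_arm --pt "5 -44 15 0 -0.031 0" --pt "5 -44 15 0 0 0" --pt "10 -44 15 0 0 0" --pt "10 -40 13 0 0 0" --pt "10 0 0 0 0 0" --pt "0 0 0 0 0 0"

```text
clock: 18.35
position: [0.5422, -0.2361, 0.1575]
tool_rot: [1.885, 1.565, 1.848]
force: [-1.1, 0.1, -1.1]
grip_width: 0.0325
```

```bash
python3 look.py w13; python3 -c "
from h import *
print(observe()['qpos'].round(2))
print(now(),goto_flat([-22,0,40],25))"
```

```text
clock 18.35 pos [ 0.5422 -0.2361  0.1575] F [-1.1  0.1 -1.1] w 0.03249871680714889
[ 0.09  0.6   0.32  1.78 -0.26  0.81  2.07]
{'t': 18.4, 'tcp': array([  5.2,   0.5, 103.3]), 'flat': array([-19.1,   0. ,  90.3]), 'button': array([ 36.3,   1.2, 115.6]), 'tilt': np.float64(24.6), 'F': array([-0.6,  0.3, -1.4]), 'w': 0.0325} (array([50.1, -0.7, -2.9]), array([ 0.023, -0.008, -0.005]))
```

View pics/w13.png

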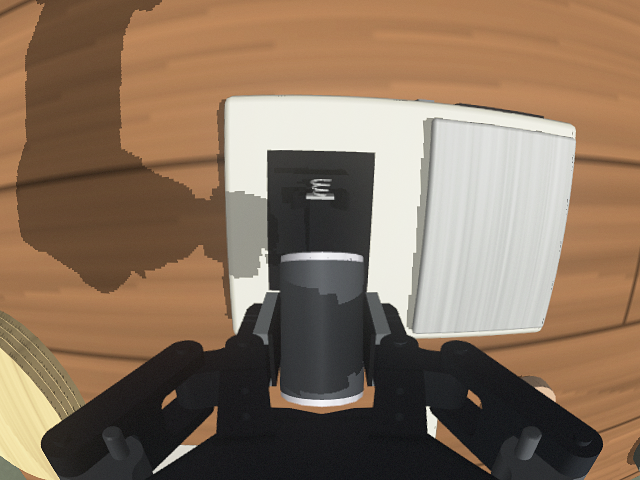

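```bash
python3 -c "
from h import *
s=observe()
for b in ([-25.5,-9,0],[-25.5,9,0]): print(proj('wrist',b2w(b),s))
import cv2
i=cv2.imread('pics/w13.png'); cv2.imwrite('pics/w13c.png',cv2.resize(i[140:270,250:390],None,fx=4,fy=4,interpolation=cv2.INTER_CUBIC))"
```

```text
[307.49493574 200.94262992]
[335.43151379 201.5583582 ]
```

View pics/w13c.png

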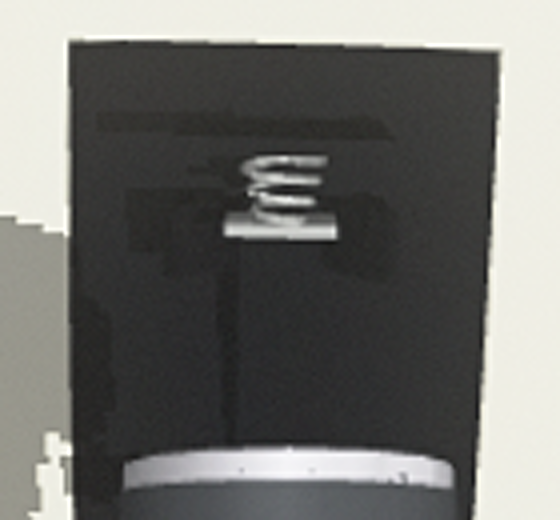

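>>> jog_arm --pt "12 0 -1 0.023 -0.008 -0.005" --pt "12 0 -1 0 0 0" --pt "12 0 0 0 0 0" --pt "12 0 0 0 0 0" --pt "0 0 0 0 0 0"

```text
clock: 18.9
position: [0.5423, -0.2321, 0.1091]
tool_rot: [0.352, 1.563, 0.302]
force: [0.3, -0.5, -0.6]
grip_width: 0.0322
```

```bash
python3 look.py w14; python3 -c "
from h import *
s=observe()
print(s['qpos'].round(2))
for b in ([-25.5,-9,0],[-25.5,9,0]): print(proj('wrist',b2w(b),s))
print(now(),goto_flat([-22,0,10],25))"
```

```text
clock 18.9 pos [ 0.5423 -0.2321  0.1091] F [ 0.3 -0.5 -0.6] w 0.032185766725174446
[ 0.1   0.66  0.3   1.82 -0.29  0.7   2.08]
[295.91377065 217.08241538]
[330.7515611  217.39666125]
{'t': 18.95, 'tcp': array([ 5.2,  4.7, 54.8]), 'flat': array([-19. ,   4.5,  41.7]), 'button': array([36.3,  5. , 67.5]), 'tilt': np.float64(25.0), 'F': array([-0.8,  0.1, -1.4]), 'w': 0.032} (array([31.6, -4.8, -3.3]), array([ 0.011,  0.001, -0.002]))
```

View pics/w14.png

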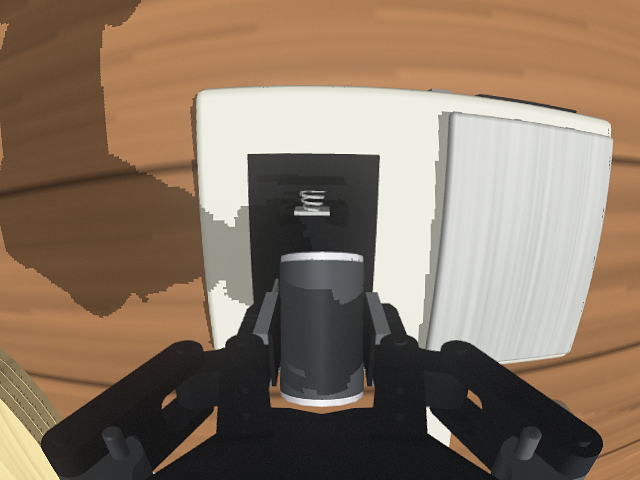

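```bash
sed -i 's/^BAY=np.array([^)]*)/BAY=np.array([.5365,-.2373,.055])/' h.py; python3 -c "
from h import *
print(now(),goto_flat([-22,0,10],25))"
```

```text
{'t': 18.95, 'tcp': array([ 5.8,  5.4, 54.8]), 'flat': array([-18.4,   5.1,  41.7]), 'button': array([36.8,  5.7, 67.5]), 'tilt': np.float64(25.0), 'F': array([-0.8,  0.1, -1.4]), 'w': 0.032} (array([31.6, -5.4, -3.9]), array([ 0.011,  0.001, -0.002]))
```

>>> jog_arm --pt "4 -4 -3 0.011 0 0" --pt "8 -2 -1 0 0 0" --pt "8 0 0 0 0 0" --pt "8 0 0 0 0 0" --pt "3 0 0 0 0 0" --pt "0 0 0 0 0 0"

```text
clock: 19.55
position: [0.5385, -0.239, 0.0769]
tool_rot: [0.233, 1.562, 0.17]
force: [-0.5, 0.3, -1.6]
grip_width: 0.0326
```

```bash
python3 look.py w15; python3 -c "
from h import *
s=observe()
for b in ([-25.5,-9,0],[-25.5,9,0]): print(proj('wrist',b2w(b),s))
print(now(),goto_flat([-22,0,0],25))"
```

```text
clock 19.55 pos [ 0.5385 -0.239   0.0769] F [-0.5  0.3 -1.6] w 0.03256101676784999
[304.93134389 241.54567331]
[346.40165211 241.47772312]
{'t': 19.6, 'tcp': array([ 2.2, -1.6, 22.1]), 'flat': array([-22. ,  -1.5,   8.9]), 'button': array([33.2, -1.6, 34.8]), 'tilt': np.float64(25.1), 'F': array([-0. ,  0.6, -1.3]), 'w': 0.0324} (array([ 8.9,  1.6, -0.1]), array([-0.001,  0.002, -0.002]))
```

View pics/w15.png

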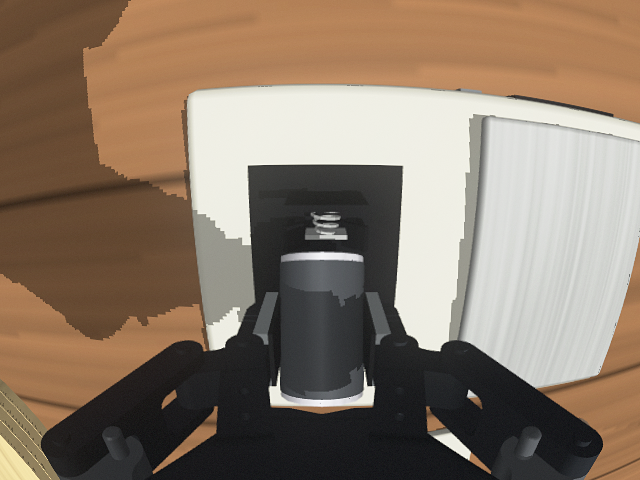

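>>> jog_arm --pt "3 1.6 0 0 0 0" --pt "3 0 0 0 0 0" --pt "3 0 0 0 0 0" --pt "0 0 0 0 0 0"

```text
clock: 20.0
position: [0.5372, -0.2373, 0.068]
tool_rot: [0.368, 1.564, 0.306]
force: [-2.1, 0.3, -1.8]
grip_width: 0.0322
```

```bash
python3 -c "
from h import *
print(now(),goto_flat([-22,0,-1.6],25))"
```

```text
{'t': 20.0, 'tcp': array([ 0.7,  0. , 13. ]), 'flat': array([-23.5,   0.1,  -0.1]), 'button': array([31.8, -0. , 25.6]), 'tilt': np.float64(25.0), 'F': array([-2.1,  0.3, -1.8]), 'w': 0.0322} (array([ 1.5, -0. ,  1.5]), array([-0.001, -0.001, -0.002]))
```

>>> jog_arm --pt "1.5 0 0 0 0 0" --pt "0 0 0 0 0 0" --pt "0 0 -2 0 0 0" --pt "0 0 -2 0 0 0" --pt "0 0 0 0 0 0"

```text
clock: 20.5
position: [0.534, -0.237, 0.0667]
tool_rot: [0.222, 1.562, 0.16]
force: [2.5, 0.2, -2.4]
grip_width: 0.0325
```

```bash
python3 look.py w16; python3 -c "
from h import *
s=observe()
print(now(),goto_flat([-28,0,-1.6],25))"
```

```text
clock 20.5 pos [ 0.534  -0.237   0.0667] F [ 2.5  0.2 -2.4] w 0.032543294339724596
{'t': 20.55, 'tcp': array([-2.4,  0.2, 11.7]), 'flat': array([-26.6,   0.3,  -1.5]), 'button': array([28.7,  0.2, 24.3]), 'tilt': np.float64(25.1), 'F': array([ 1.9, -0.4, -1.7]), 'w': 0.0321} (array([ 0.1, -0.2, -1.4]), array([-0.001,  0.002, -0.002]))
```

View pics/w16.png

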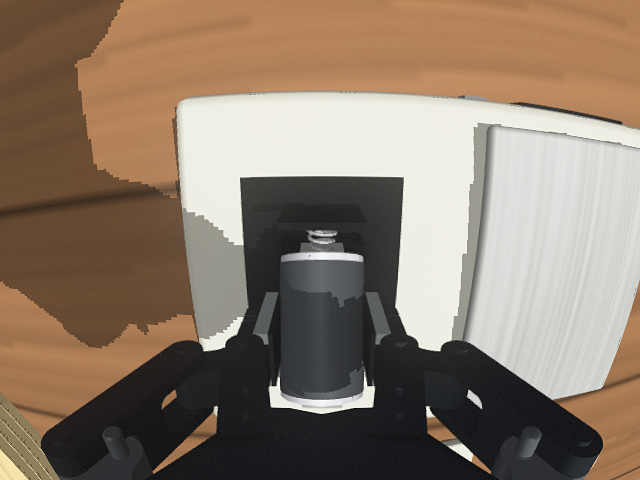

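>>> jog_arm --pt "1 0 -1.5 0 0 0" --pt "1 0 -0.5 0 0 0" --pt "0 0 0 0 0 0"

```text
clock: 20.85
position: [0.5337, -0.237, 0.0658]
tool_rot: [0.115, 1.558, 0.054]
force: [0.4, 0.8, 3.4]
grip_width: 0.0324
```

```bash
python3 -c "
from h import *
print(now())"
```

```text
{'t': 20.85, 'tcp': array([-2.8,  0.1, 10.8]), 'flat': array([-26.9,   0.2,  -2.5]), 'button': array([28.2,  0.1, 23.5]), 'tilt': np.float64(25.3), 'F': array([0.4, 0.8, 3.4]), 'w': 0.0324}
```

>>> jog_arm --pt "1 0 -1.5 0 0.03 0" --pt "0 0 -1 0 0.015 0" --pt "0 0 0 0 0 0"

```text
clock: 21.15
position: [0.5328, -0.237, 0.0656]
tool_rot: [3.11, 1.541, 3.048]
force: [2.4, -1.5, -0.4]
grip_width: 0.0322
```

```bash
python3 -c "
from h import *
print(now())
f=grab_frame('scene'); cv2.imwrite('pics/s17.png',cv2.resize(f[110:250,180:370,::-1],None,fx=4,fy=4,interpolation=cv2.INTER_CUBIC))"
```

```text
{'t': 21.15, 'tcp': array([-3.7,  0.1, 10.6]), 'flat': array([-28.4,   0.1,  -1.7]), 'button': array([27.8,  0.1, 22. ]), 'tilt': np.float64(22.9), 'F': array([ 2.4, -1.5, -0.4]), 'w': 0.0322}
```

View pics/s17.png

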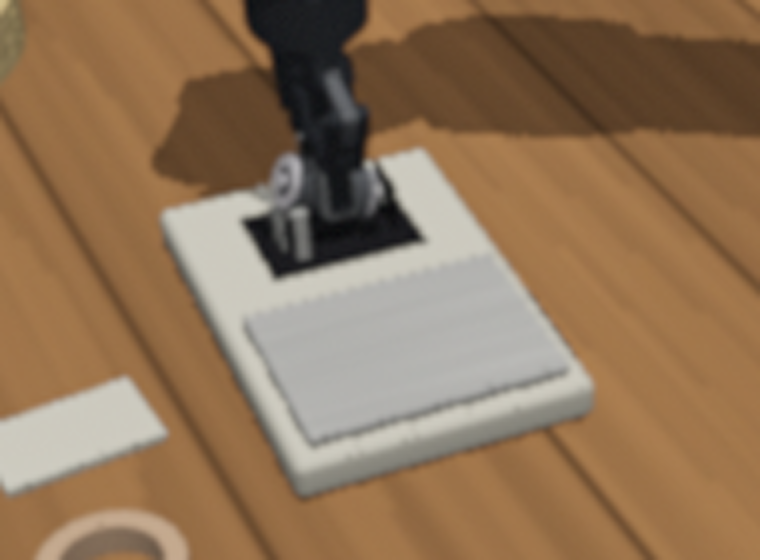

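>>> jog_arm --pt "0 0 0 0 0 0" --pt "0 0 0 0 0 0" --pt "0 0 0 0 0 0" --pt "0 0 0 0 0 0" --pt "0 0 0 0 0 0" --pt "0 0 0 0 0 0" --pt "0 0 0 0 0 0" --gripper 0

```text
clock: 21.9
position: [0.5305, -0.2371, 0.065]
tool_rot: [3.086, 1.539, 3.023]
force: [-0.1, -0.4, 0.4]
grip_width: 0.0852
```

```bash
python3 look.py w18
```

```text
clock 21.9 pos [ 0.5305 -0.2371  0.065 ] F [-0.1 -0.4  0.4] w 0.0852279077055255
```

View pics/w18.png

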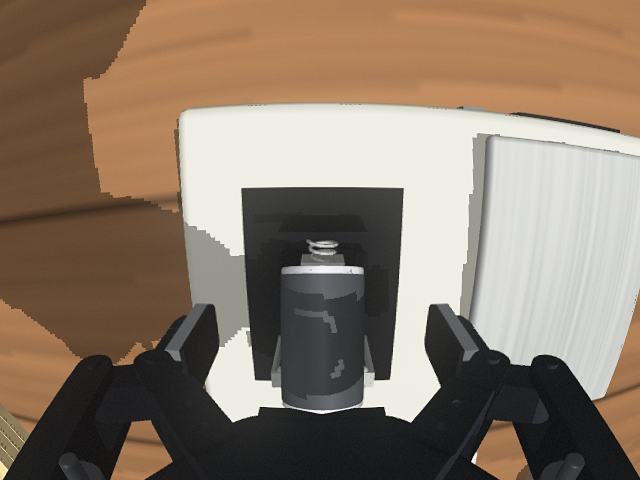

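>>> jog_arm --pt "-20 0 0 0 0 0" --pt "-35 0 0 0 -0.03 0" --pt "-15 0 10 0 0 0" --pt "0 0 12 0 0 0" --pt "0 0 0 0 0 0"

```text
clock: 22.45
position: [0.5545, -0.2386, 0.1374]
tool_rot: [2.288, 1.568, 2.226]
force: [-0.9, -0.4, -0.7]
grip_width: 0.0851
```

```bash
python3 look.py w19; cat >> h.py <<'E'
def goto_tcp(b): return delta(b2w(b),Rtool(BY))
E
python3 -c "
from h import *
print(now()['tcp'],goto_tcp([20,0,55]))
f=grab_frame('scene'); cv2.imwrite('pics/s19.png',cv2.resize(f[110:250,180:370,::-1],None,fx=4,fy=4,interpolation=cv2.INTER_CUBIC))"
```

```text
clock 22.45 pos [ 0.5545 -0.2386  0.1374] F [-0.9 -0.4 -0.7] w 0.08510204479875495
[17.2 -0.4 82.3] (array([27.3,  0.4,  2.9]), array([-0.002, -0.003, -0.002]))
```

View pics/w19.png

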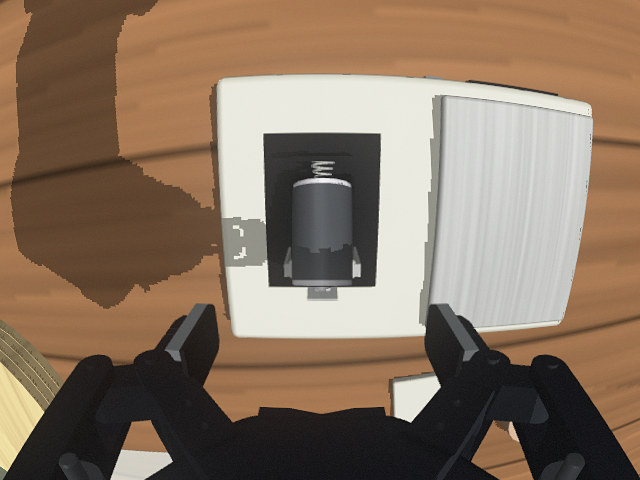

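View pics/s19.png

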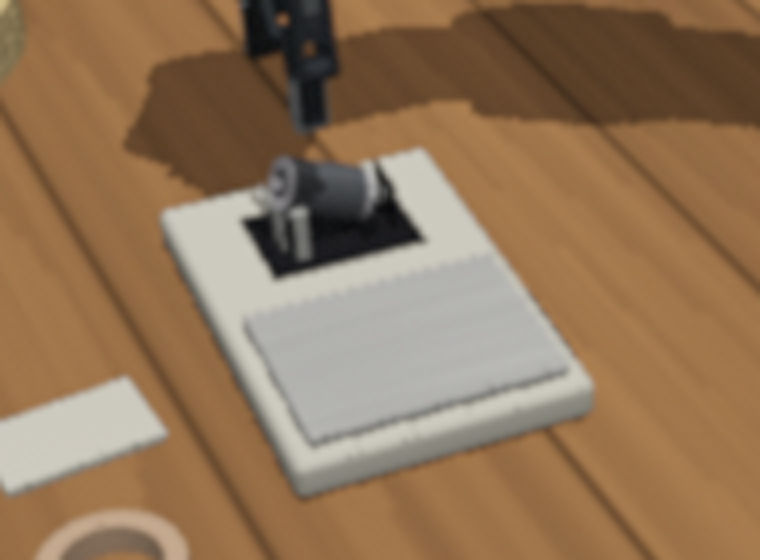

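Cell rests tilted on the clips, flat end in (wrist image: flat end at row 180, button end at row 285 between the clips). Close the fingers and approach for the press.

>>> jog_arm --pt "8 0.4 2.9 0 0 0" --pt "8 0 0 0 0 0" --pt "5 0 0 0 0 0" --pt "0 0 0 0 0 0" --pt "0 0 0 0 0 0" --pt "0 0 0 0 0 0" --pt "0 0 0 0 0 0" --pt "0 0 0 0 0 0" --gripper 255 --newtons 60

```text
clock: 23.35
position: [0.5535, -0.2384, 0.112]
tool_rot: [2.772, 1.563, 2.708]
force: [-0.5, 0.2, -0.9]
grip_width: 0.0002
```

```bash
python3 look.py w20;python3 -c "
from h import *
print(now()['tcp'],now()['F'],goto_tcp([20,0,52]))"
```

```text
clock 23.35 pos [ 0.5535 -0.2384  0.112 ] F [-0.5  0.2 -0.9] w 0.0002466188509515781
[17.  -0.1 57. ] [ 0.2 -0.2  0.1] (array([5., 0., 3.]), array([-0.003, -0.008, -0.003]))
```

View pics/w20.png

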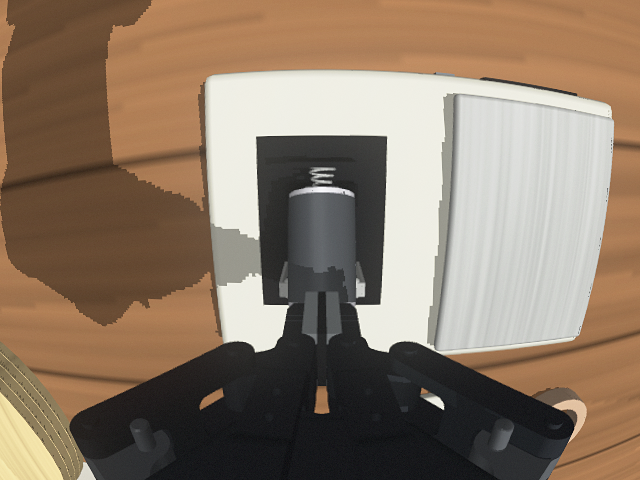

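>>> jog_arm --pt "4 0 3 0 -0.008 0" --pt "3 0 0 0 0 0" --pt "2 0 0 0 0 0" --pt "0 0 0 0 0 0"

```text
clock: 23.8
position: [0.5569, -0.2385, 0.1023]
tool_rot: [1.09, 1.567, 1.026]
force: [0.7, -0.1, -0.2]
grip_width: -0.0001
```

```bash
python3 -c "
from h import *
print(now()['tcp'],now()['F'],goto_tcp([20,0,40]))"
```

```text
[20.4  0.1 47.3] [ 0.7 -0.1 -0.2] (array([ 7.3, -0.1, -0.4]), array([-0.003,  0.002, -0.003]))
```

>>> jog_arm --pt "2 0 0 0 0 0" --pt "2 0 0 0 0 0" --pt "2 0 0 0 0 0"

```text
clock: 24.1
position: [0.5585, -0.239, 0.0975]
tool_rot: [0.389, 1.565, 0.325]
force: [-0.6, 0.9, 10.9]
grip_width: 0.0
```

>>> jog_arm --pt "2 0 0 0 0 0" --pt "2 0 0 0 0 0"

```text
clock: 24.3
position: [0.5595, -0.2393, 0.0947]
tool_rot: [0.228, 1.563, 0.163]
force: [-1.5, 0.8, 11.5]
grip_width: 0.0005
```

>>> jog_arm --pt "3 0 0 0 0 0" --pt "3 0 0 0 0 0"

```text
clock: 24.5
position: [0.5608, -0.2397, 0.09]
tool_rot: [0.124, 1.56, 0.06]
force: [2.8, 0.1, 2.2]
grip_width: 0.0004
```

>>> jog_arm --pt "3 0 -0.5 0 0 0" --pt "3 0 -0.5 0 0 0"

```text
clock: 24.7
position: [0.5623, -0.2399, 0.0851]
tool_rot: [0.028, 1.555, -0.036]
force: [1.5, 0.9, 8.4]
grip_width: 0.0
```

```bash
python3 -c "
from h import *
print(now()['tcp'],now()['F'],goto_tcp([20,0,28]))"
```

```text
[25.9 -1.  30.1] [1.5 0.9 8.4] (array([ 2.,  1., -6.]), array([-0.003,  0.016, -0.   ]))
```

>>> jog_arm --pt "0 0.5 -4 0 0.01 0" --pt "2 0 0 0 0 0" --pt "2 0 0 0 0 0"

```text
clock: 25.0
position: [0.5589, -0.2395, 0.0824]
tool_rot: [0.016, 1.563, -0.048]
force: [-8.0, 4.2, 41.1]
grip_width: 0.0002
```

```bash
python3 -c "
from h import *
print(now()['tcp'],now()['F'],goto_tcp([20,0,28]))"; python3 look.py w21
```

```text
[22.5 -0.8 27.4] [-8.   4.2 41.1] (array([-0.6,  0.8, -2.5]), array([-0.003,  0.008, -0.   ]))
clock 25.0 pos [ 0.5589 -0.2395  0.0824] F [-8.   4.2 41.1] w 0.00018024578495042898
```

View pics/w21.png

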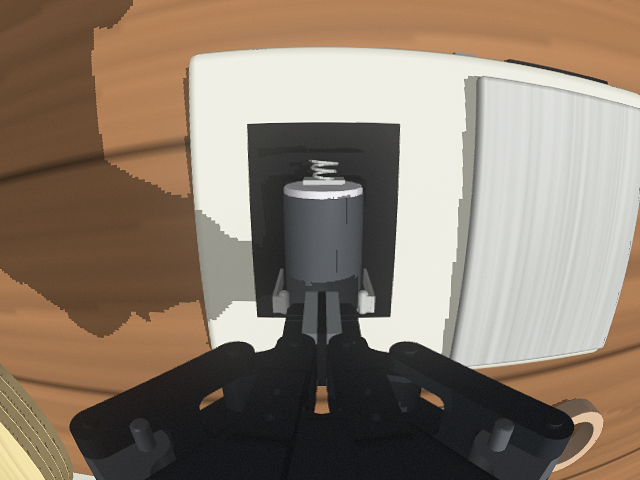

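>>> jog_arm --pt "-10 0 0 0 0 0" --pt "-40 0 0 0 0 0" --pt "-45 0 0 0 0 0" --pt "-15 0 -40 0 0 0" --pt "0 0 -35 0 0 0" --pt "0 0 0 0 0 0"

```text
clock: 25.65
position: [0.4797, -0.2345, 0.1965]
tool_rot: [0.089, 1.566, 0.025]
force: [-0.0, -0.1, 1.0]
grip_width: 0.0004
```

```bash
python3 look.py w22 cell_flat=.055 cell_button=.055 cell_mid=.055; python3 -c "
from h import *
s=observe()
for n in ('cell_flat','cell_button','cell_mid'):
  for p in nets.pinpoint('wrist',n)[:4]:
    b=w2b(onz('wrist',p['location'],.055,s))
    if abs(b).max()<80: print(n,b,p['p'])
i=cv2.imread('pics/w22.png'); u,v=proj('wrist',BAY,s).astype(int); print(u,v)
for q in ([-29,0,17],[29,0,17],[29,-17,0],[29,17,0],[32,0,0]): print(q,proj('wrist',b2w(q),s).round(1))
c=i[max(0,v-75):v+75,max(0,u-90):u+90]; cv2.imwrite('pics/w22c.png',cv2.resize(c,None,fx=4,fy=4,interpolation=cv2.INTER_CUBIC))
f=grab_frame('scene'); cv2.imwrite('pics/s22.png',cv2.resize(f[140:210,210:310,::-1],None,fx=7,fy=7,interpolation=cv2.INTER_CUBIC))"
```

```text
clock 25.65 pos [ 0.4797 -0.2345  0.1965] F [-0.  -0.1  1. ] w 0.0003622065322021624
cell_flat [(array([317.4, 267.2]), 0.96, array([ 0.5091, -0.2399,  0.055 ]))]
cell_button []
cell_mid [(array([322.8, 299.4]), 0.74, array([ 0.5375, -0.2374,  0.055 ]))]
cell_flat [-23.4  -3.6  -0. ] 0.96
cell_mid [ 4.7  0.7 -0. ] 0.74
321 294
[-29, 0, 17] [322.  268.3]
[29, 0, 17] [322.  335.8]
[29, -17, 0] [301.8 325.2]
[29, 17, 0] [342.2 325.2]
[32, 0, 0] [322.  328.3]
```

View pics/w22c.png

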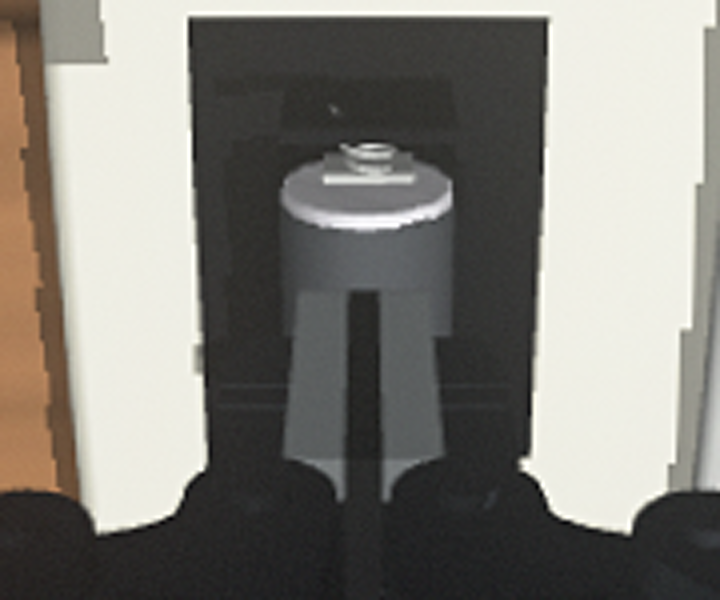

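View pics/s22.png

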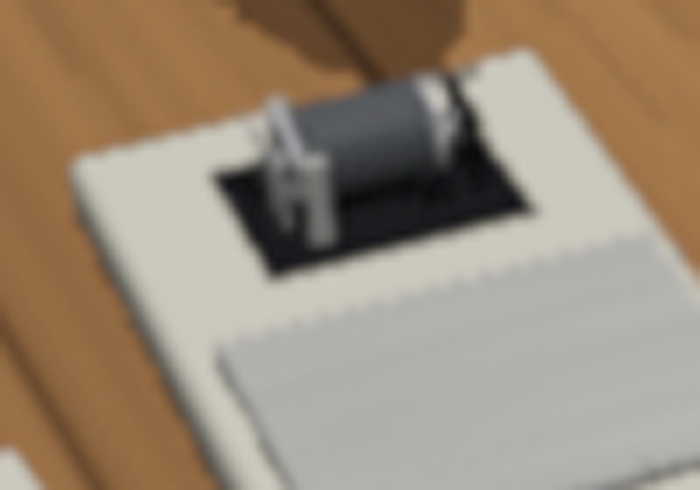

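>>> jog_arm --pt "0 0 40 0 0 0" --pt "0 0 40 0 0 0" --pt "0 0 10 0 0 0" --pt "0 0 0 0 0 0"

```text
clock: 26.45
position: [0.5759, -0.2398, 0.1938]
tool_rot: [0.211, 1.569, 0.149]
force: [-0.7, 0.5, -0.4]
grip_width: -0.0001
```

```bash
python3 look.py w23; python3 -c "
from h import *
s=observe()
i=cv2.imread('pics/w23.png'); u,v=proj('wrist',BAY,s).astype(int)
x0,y0=max(0,u-75),max(0,v-75); print(x0,y0)
for q in ([-29,0,0],[-29,0,17],[29,0,17],[29,-17,0],[29,17,0],[-29,-17,0],[-29,17,0],[18,-15.1,10],[18,15.1,10],[39,-9,17],[39,9,17]): print(q,((proj('wrist',b2w(q),s)-[x0,y0])*4).round(0))
c=i[y0:v+75,x0:u+75]; cv2.imwrite('pics/w23c.png',cv2.resize(c,None,fx=4,fy=4,interpolation=cv2.INTER_CUBIC))
f=grab_frame('top'); cv2.imwrite('pics/t23.png',f[:,:,::-1])"
```

```text
clock 26.45 pos [ 0.5759 -0.2398  0.1938] F [-0.7  0.5 -0.4] w -6.368073725665027e-05
246 106
[-29, 0, 0] [303. 143.]
[-29, 0, 17] [303. 146.]
[29, 0, 17] [303. 477.]
[29, -17, 0] [213. 455.]
[29, 17, 0] [394. 455.]
[-29, -17, 0] [209. 144.]
[-29, 17, 0] [397. 144.]
[18, -15.1, 10] [219. 408.]
[18, 15.1, 10] [387. 408.]
[39, -9, 17] [253. 532.]
[39, 9, 17] [354. 532.]
```

View pics/w23c.png

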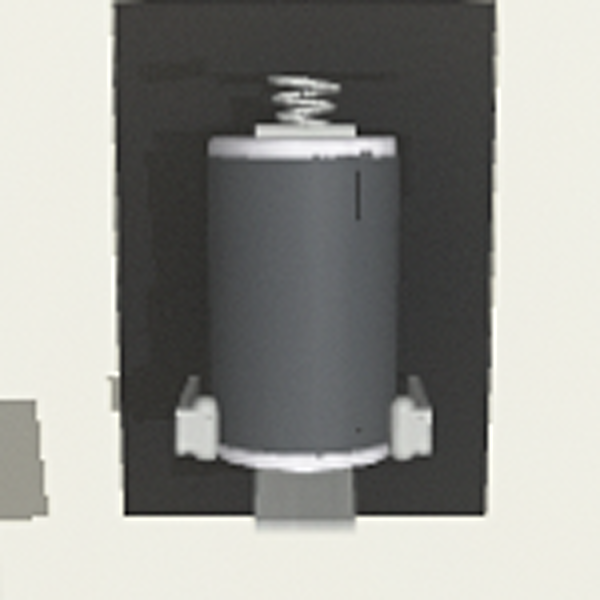

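View pics/t23.png

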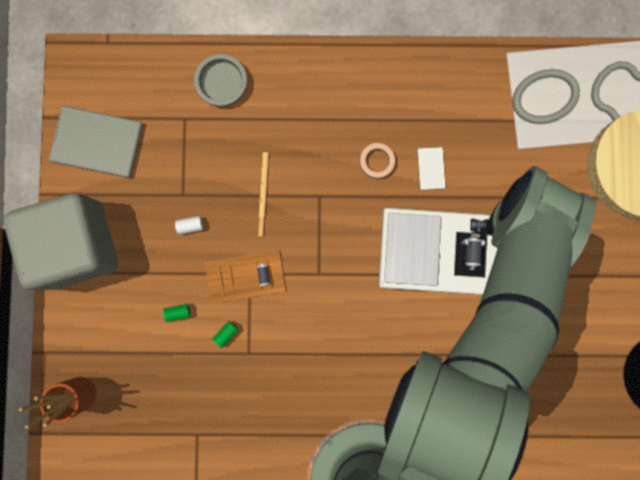

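```bash
python3 -c "
from h import *
print(observe()['clock'],observe()['force'].round(1)); print(bot.job_done())"
```

```text
26.55 [-0.4 -0.2  0.1]
the job is handed in; nothing more can be done
None
```

The fat cell is in the bay, level, with both side clips closed over it, and I handed the job in at 26.6 s. The hand-in gives no verdict.

- **First attempt:** I took the cell upright from the tray, but tilting it over the bay ran joints 6 and 7 to their limits. I put it back between its ribs and regripped it with the tool leaning about 25°.
- **Fitting:** The tool was then nearly upright at the bay with the cell tilted about 25°. The flat end touched down on the rest (about 5 N upward) and then against the spring (about 2 N). I released it onto the clips.
- **Pressing:** I pushed the button end down with closed fingers. The force was about 11 N, dropped as the clips snapped over, and rose to 41 N once the cell bottomed out. The press drifted about 6 mm towards the fixed contact, so I moved it back before the last push.

**Last checks:**
- **Cell position:** In the last wrist picture both ends are within about 1.5 mm of where they belong, about the same offset as the fixed leaf shows, so it is mostly calibration error.
- **Spring and clips:** The spring plate sits pushed back behind the flat end, and both clips lie over the cell's sides. I judged these by eye because their joint values cannot be read.
- **Other objects:** The thin cell, ring, cover and knife look unmoved in the top view. The arm was clear of everything at hand-in.
- **Disagreement:** The network put the flat end about 5 mm too far forward and 4 mm to the side in one view, and missed the button. The pictures contradict that, so I went with the visible edges.

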